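Pack the cubby's pull-out tray

ROBOT

A 7-joint arm with a two-finger parallel gripper is mounted at the origin on the work surface. World frame = base frame: x ahead of the robot, y to its left, z up, the work surface at z = 0. Lengths are in m, angles in rad, forces in N, time in s.
With the tool pointing down it reaches from about 0.35 to 0.9 m from the base axis. Payload 7.2 kg.
Tool frame: the origin (TCP) lies between the finger pads; the fingertips stand 25 mm ahead of it and the grasp point (between the pads) lies 6 mm ahead of it; z points along the fingers, y is the line along which they close (so a half turn about z gives the same grasp; the last joint's range is limited). The gripper opens to 88 mm and grips with 3 to 60 N. Pads are 20 mm wide; open, the fingers measure 115 mm over their backs; the gripper's body (75 mm by 178 mm) begins 61 mm behind the grasp point.
Start: joints at [1.234, 0.411, -0.013, 1.596, 0.006, 1.134, -0.082], TCP at [0.166, -0.603, 0.248] pointing down, gripper open.
Joint ranges: [-2.95, 2.95], [-0.29, 1.99], [-1.47, 1.44], [0.14, 2.54], [-1.03, 4.17], [0.13, 1.85], [-2.86, 2.86]. Speed limits (rad/s): [2.39, 2.39, 3.01, 3.01, 3.14, 3.14, 3.14].

INTERFACE

Orientations are given as a rotation vector (axis times angle).
In Python, from bench import telemetry, eyes, manip gives the robot as it stands.
- The arm moves only by the tool move_arm, never from a script. Its arguments are lists of equal length, an entry for each row: "rotation": the turn, a rotation vector about the tool's x, y, z in degrees, a list of three; "delta_pos": the shift along the tool's x, y, z in mm, a list of three; "gripper": the gripper command: -1 is fully open, 1 is shut, values between are in proportion. In form: {"rotation": [[ax, ay, az], ...], "delta_pos": [[x, y, z], ...], "gripper": [gripper, ...]}. A call has 1 to 10 rows; each row is the pose to reach, as a shift and turn from the pose commanded when the call began, along the tool's axes at that moment; what a row does not reach only later rows make up. A row lasts 1/12 s, in which the tool goes at most 41.7 mm and 7.16 degrees, less where a joint would pass 70% of its speed; a pose out of reach is approached as far as the arm can. A call with a gripper value outside its range is refused whole. The fingers move at their own pace and stop on an object; "squeeze" is the grip in N (left out, the last holds). Time passes only in rows, so rows that repeat a pose let the fingers close. It gives the time, the measured TCP pose, the force, the opening and the grip force at its end, in the units of the state.
- telemetry.sense(): the state, without advancing time (a new reading comes with each control period).
- eyes.grab_frame(name): name is "scene" or "top" or "wrist"; returns the picture (420x560x3 uint8, red, green, blue); there is no depth.
- eyes.camera_model(name): a dict with "intrinsics" (3x3 intrinsics, pixels), "world_to_cam" (4x4, takes a point from world to camera coordinates); the wrist camera has in their place "hand_eye" (4x4, takes a point from camera to tool coordinates, whose origin is the TCP and whose axes are the flange's). Camera axes: x right, y up, looking along -z (the intrinsics and any distortion apply to the point x, -y, -z); pixel columns grow to the right and rows downward; lengths in m; the calibration is good to about 2 mm. A picture is of the moment at which its call begins: read the wrist's pose just before it. camera_model takes no time and is no camera call.
- manip.job_done(): hands the job in; it is judged then, once.
The state is a dict: "time": time; "joint_positions": joint angles; "joint_vel": joint speeds; "tau": joint torques, N m; "tcp_pos": TCP position; "tool_rot": TCP orientation; "ft_force": force on the tool from outside, world axes, zero at the start; "wrist_torque": the same for the moment, N m; "width": finger opening in m; "grip_force": force on a finger pad.
Only numpy, scipy, OpenCV 4.12 (cv2) and the standard library are available. Lean on these libraries where they do the work, as an engineer would, in place of code of your own. Each camera call takes 0.05 s, during which the arm holds its last target. There are 200 camera calls.

TASK

Pack the plywood pull-out tray so that it can slide back into the cubby: lay the wiper arm lengthways along the middle of the tray and, in the strip in front of it (the robot's side), set the white bowl straight in front of the jug and lay the ratchet parallel to the wiper arm, in the middle of the space left beside the bowl. Stand the tall chrome socket upright in the bowl, and stand the blue funnel mouth-down midway between the jug and the can, in line with them. Set the ceramic bowl down gently, never drop or tip it, and leave the jug, the can and the short black socket where they are.

Things in the scene. Friction and masses are not known exactly. Their poses are not given: they have to be found in the camera images.
- tray: Open birch plywood tray, fixed to the bench, 374 mm long (y) and 294 mm deep (x), inside 350 x 270 mm. Floor face 6 mm above the bench; rim 12 mm thick, its top 20 mm above the bench. Origin: centre of the underside; x points to its back (away from the robot), y along its length, to the robot's left. The strip in front of the wiper arm has its middle at x = -75 mm.
- jug: Closed white plastic jug with a blue cap, 60 mm deep, 84 mm long, 132 mm tall, 0.55 kg, standing loose on the tray's floor at one end of its back strip (left or right, swapping with the can): about 85 mm behind the tray's centre and 125 mm to one side. Origin: centre of its underside. Stays where it is.
- can: Yellow and red spray can with a red cap, 53 mm in diameter, 128 mm tall, standing loose on the tray's floor at the other end of the back strip from the jug. The space for the ratchet, from bowl to end rim, has its middle about 42 mm from the tray's centre towards the can's end. Origin: centre of its underside. Stays where it is.
- wiper_c (a point): Rear wiper arm without its blade, black, lying flat, 250 mm long along its x (head at +x, 24 mm wide, 20 mm tall; thin hook at -x). This point: mid length, 9 mm above its underside, near the centre of mass; here it is a channel 15 mm wide with its top 16 mm above the underside. Its place: this point over the tray's centre, x along the tray's length, either way round. 0.16 kg.
- ratchet_c (a point): Chrome ratchet, lying flat, drive square up, 170 mm long along its x. Round head at +x 32 mm across, 20 mm tall (32 over the square). This point: mid length, 8.5 mm above its underside, near the centre of mass; here the shank is 14 mm wide, its top 15.5 mm above the underside; the handle behind is 20 mm wide, 17 mm tall. It may lie either way round. 0.24 kg.
- bowl_c (a point): Small white ceramic bowl, upright, 65 mm across the rim, 54 mm across the foot, 30 mm tall; wall 4 mm, inner floor 5 mm above its underside. The sides are nearly upright in the upper half: it can be gripped across the rim. This point is on its axis, 15 mm above its underside. 0.14 kg.
- socket_c (a point): Tall chrome socket, a cylinder 21 mm in diameter (20 mm in its upper part), 64 mm tall, standing upright. This point is on its axis, 32 mm above its underside. Stood in the bowl, its upper 39 mm stand above the rim: grip it near its top. 0.09 kg.
- funnel_c (a point): Blue plastic funnel standing mouth-down, spout up, 100 mm tall; mouth 90 mm across with a small tab; the cone narrows to 22 mm across at 50 mm height, the spout on from 22 to 17 mm at the top. Grip it by the spout. This point is on its axis, 50 mm above its underside. 0.06 kg.
- shortsocket_c (a point): Short black socket, 27 mm in diameter, 28 mm tall, standing upright on the bench; not part of the job. This point is on its axis, 14 mm above its underside. Stays where it is.
There are look-alikes about, which are no part of the job. Leave any turquoise look-alike of the part that bears ratchet_c alone.

How it is judged:
By the outcome, as a careful person would: the job done as asked, in the order asked, and still so for the second after the job is handed in, with the robot touching nothing.
It also fails if it takes over 138 s, if anything falls off the work surface, if the arm or the gripper's body presses on something with over 40 N, if the wrist force passes 120 N, or if a joint passes its speed limit or range.

## Working session

There is one attempt and no reset: what is moved stays moved. The work goes in short steps, Python scripts to look and compute and a tool call to move; the robot and the scene stay as the last step left them, time stands still between calls to the robot, and variables do not carry over. Pictures are saved under pics/ and viewed, at most 14 in all, crops included, and the job is handed in when it is done.

Besides the shell and the picture viewer there is one more tool, called after "Request:" in YAML: its name, and indented under it one key for each argument. move_arm: Moves the arm, as the interface text tells. Its arguments: {"type":"object","properties":{"rotation":{"type":"array","items":{"type":"array","items":{"type":"number"}}},"delta_pos":{"type":"array","items":{"type":"array","items":{"type":"number"}}},"gripper":{"type":"array","items":{"type":"number"}},"squeeze":{"type":"number"}},"required":["rotation","delta_pos","gripper"]}

```bash
mkdir -p pics; cat > h.py <<'E'
import numpy as np, cv2
from scipy.spatial.transform import Rotation as R
from bench import telemetry, eyes, manip
def grab(n,f=None):
    s=telemetry.sense(); im=np.array(eyes.grab_frame(n))
    if f: cv2.imwrite('pics/'+f,im[:,:,::-1])
    return im,s
def cam(n,s=None):
    m=eyes.camera_model(n); K=np.array(m['intrinsics'])
    if n=='wrist':
        T=np.eye(4);T[:3,:3]=R.from_rotvec(s['tool_rot']).as_matrix();T[:3,3]=s['tcp_pos']
        C=T@np.array(m['hand_eye'])
    else: C=np.linalg.inv(np.array(m['world_to_cam']))
    d=m.get('distortion')
    return K,C,(np.array(d,float) if d is not None else None)
def ray(n,uv,z,s=None):
    K,C,d=cam(n,s); uv=np.atleast_2d(np.array(uv,float))
    p=cv2.undistortPoints(uv.reshape(-1,1,2),K,d).reshape(-1,2)
    v=np.c_[p[:,0],-p[:,1],-np.ones(len(p))]@C[:3,:3].T
    o=C[:3,3]; t=(np.asarray(z)-o[2])/v[:,2]
    return o+v*t[:,None]
def proj(n,P,s=None):
    K,C,d=cam(n,s); c=(np.atleast_2d(P)-C[:3,3])@C[:3,:3]
    c=c*[1,-1,-1]
    return cv2.projectPoints(c,np.zeros(3),np.zeros(3),K,d)[0].reshape(-1,2)
E
python3 - <<'E'
from h import *
for n in('scene','top','wrist'):
    im,s=grab(n,n+'0.png'); m=eyes.camera_model(n); print(n,{k:(np.round(v,3).tolist() if not isinstance(v,str) else v) for k,v in m.items()})
print(s)
E
```

```text
scene {'intrinsics': [[391.47, 0.0, 276.58], [0.0, 391.47, 208.848], [0.0, 0.0, 1.0]], 'world_to_cam': [[0.743, 0.67, -0.003, -0.287], [-0.364, 0.407, 0.838, 0.125], [0.562, -0.621, 0.546, -1.245], [0.0, 0.0, 0.0, 1.0]]}
top {'intrinsics': [[539.816, 0.0, 277.905], [0.0, 539.816, 203.865], [0.0, 0.0, 1.0]], 'world_to_cam': [[0.007, -1.0, 0.005, -0.056], [0.998, 0.007, 0.055, -0.423], [-0.055, 0.004, 0.998, -1.706], [0.0, 0.0, 0.0, 1.0]]}
wrist {'intrinsics': [[298.383, 0.0, 281.838], [0.0, 298.383, 204.483], [0.0, 0.0, 1.0]], 'hand_eye': [[-0.001, 0.953, 0.304, 0.084], [1.0, 0.001, -0.0, 0.001], [-0.0, 0.304, -0.953, -0.137], [0.0, 0.0, 0.0, 1.0]]}
{'time': 0.1, 'joint_positions': array([ 1.23381569,  0.4118057 , -0.01276683,  1.59689808,  0.00559662,
        1.13433223, -0.08222965]), 'joint_vel': array([ 1.17258354e-03, -3.09117971e-03, -9.59389263e-04, -2.49315567e-03,
       -7.18600883e-04,  8.36553832e-05, -8.21866196e-04]), 'tau': array([ 3.02709355e-03, -5.89097071e+01,  6.44082483e-01, -2.91711116e+01,
       -5.37448854e-02,  1.44641500e-02,  1.06992593e-04]), 'tcp_pos': array([ 0.16586428, -0.60217254,  0.24692721]), 'tool_rot': array([-3.11188559e+00, -4.20811566e-01,  4.11513601e-04]), 'ft_force': array([ 0.00264572,  1.62574801, -0.53194742]), 'wrist_torque': array([-0.00313669, -0.04724046, -0.01610529]), 'grip_force': 0.0, 'width': 0.08797662807987244}
```

View pics/top0.png

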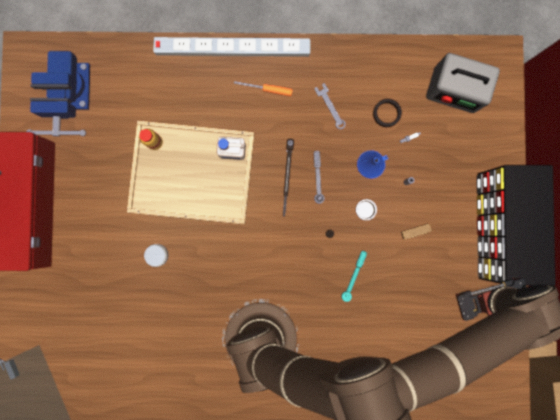

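View pics/scene0.png

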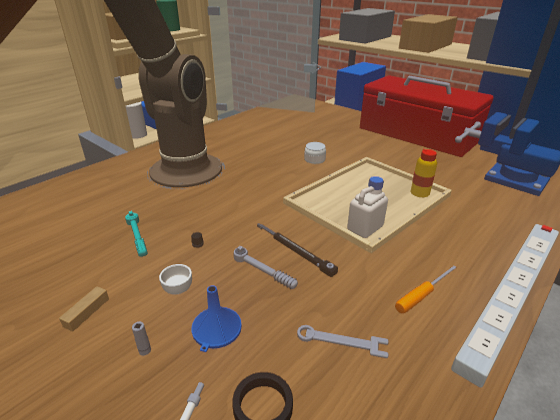

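The top view shows the tray with corners near (136,122), (253,132), (245,221) and (128,212). The can is at (149,138) and the jug at (231,147). Loose parts: wiper (290,145)-(284,215), chrome ratchet (317,152)-(320,198), bowl (366,210), tall socket (409,181), funnel (371,164), short socket (330,233). The turquoise ratchet at (355,277) is a look-alike. In the scene view the bowl is at (176,279), the socket at (142,338) and the funnel at (216,322).

```bash
python3 - <<'E'
from h import *
im=cv2.imread('pics/top0.png'); hsv=cv2.cvtColor(im,cv2.COLOR_BGR2HSV)
for n,p in dict(tray=(190,190),rim=(190,217),table=(200,240),bowl=(366,210),rat=(318,175),wip=(288,180),sock=(409,181),fun=(371,170)).items(): print(n,hsv[p[1],p[0]])
m=(hsv[...,2]>165)&(hsv[...,1]<150); m[:, :120]=0;m[:,262:]=0;m[:112]=0;m[230:]=0
m=cv2.morphologyEx(m.astype(np.uint8),cv2.MORPH_CLOSE,np.ones((7,7)))
c=max(cv2.findContours(m,0,1)[0],key=cv2.contourArea); h=cv2.convexHull(c)
q=cv2.approxPolyDP(h,8,True).reshape(-1,2);print('q',q)
W=ray('top',c.reshape(-1,2),.02); r=cv2.minAreaRect((W[:,:2]*1000).astype(np.float32));print('tray',r)
def blob(n,m,x0,x1,y0,y1,z):
    k=np.zeros(m.shape,np.uint8);k[y0:y1,x0:x1]=m[y0:y1,x0:x1]
    c=max(cv2.findContours(k,0,1)[0],key=cv2.contourArea)
    W=ray('top',c.reshape(-1,2),z)[:,:2]*1000; r=cv2.minAreaRect(W.astype(np.float32)); print(n,np.round(r[0],1),np.round(r[1],1),round(r[2],1),'box',np.round(cv2.boxPoints(r)).tolist())
S,V=hsv[...,1],hsv[...,2]
blob('bowl',(S<60)&(V>120),350,384,195,225,.03)
blob('ratchet',(S<90),308,328,145,208,.012)
blob('wiper',(V<75),276,300,132,222,.01)
blob('socket',(S<90),400,418,172,190,.064)
blob('funnel',(hsv[...,0]>100)&(hsv[...,0]<130)&(S>120),350,395,145,185,.01)
blob('jugcap',(hsv[...,0]>100)&(hsv[...,0]<130)&(S>120),210,250,130,165,.125)
E
```

```text
tray [ 19  81 233]
rim [ 18  85 229]
table [ 13 138 159]
bowl [120   2 246]
rat [132  15 170]
wip [ 10  76 104]
sock [132  20 127]
fun [113 167 156]
q [[261 112]
 [260 216]
 [234 224]
 [120 215]
 [120 112]]
tray ((536.3057861328125, 226.70668029785156), (357.77020263671875, 450.3239440917969), 0.47476136684417725)
bowl [ 408.7 -330.4] [63.  63.2] 90.0 box [[377.0, -362.0], [440.0, -362.0], [440.0, -299.0], [377.0, -299.0]]
ratchet [ 512.5 -181.9] [170.1  32.1] 1.5 box [[427.0, -168.0], [428.0, -200.0], [598.0, -196.0], [597.0, -164.0]]
wiper [595.4 -88.9] [29. 16.] 0.5 box [[581.0, -81.0], [581.0, -97.0], [610.0, -97.0], [610.0, -81.0]]
socket [ 494.6 -458.3] [20.4 32.4] 37.1 box [[477.0, -451.0], [496.0, -477.0], [513.0, -465.0], [493.0, -439.0]]
funnel [ 553.5 -349.6] [83.4 85.2] 66.3 box [[498.0, -371.0], [576.0, -405.0], [609.0, -329.0], [531.0, -294.0]]
jugcap [598.5 113. ] [24.1 23.9] 0.5 box [[586.0, 125.0], [587.0, 101.0], [611.0, 101.0], [610.0, 125.0]]
```

```bash
cat >> h.py <<'E'
def go(x,y,z,yaw,s=None):
    "delta (mm) and turn (deg) to a downward pose, world m / yaw of tool x in deg, from the measured pose"
    s=s or telemetry.sense(); M=R.from_rotvec(s['tool_rot'])
    a=np.radians(yaw); T=R.from_matrix(np.array([[np.cos(a),np.sin(a),0],[np.sin(a),-np.cos(a),0],[0,0,-1]]))
    d=M.inv().apply(np.array([x,y,z])-s['tcp_pos'])*1000
    print('d',np.round(d,1).tolist(),'rot',np.round(np.degrees((M.inv()*T).as_rotvec()),1).tolist())
def yaw(s): return np.degrees(np.arctan2(*R.from_rotvec(s['tool_rot']).as_matrix()[[1,0],[0,0]]))
E
python3 - <<'E'
from h import *
go(.42,-.17,.30,0); go(.42,-.17,.30,15)
E
```

```text
d [359.8, -349.3, -52.6] rot [-0.1, 0.0, 15.4]
d [359.8, -349.3, -52.6] rot [-0.1, 0.0, 0.4]
```

Request:
move_arm:
  rotation:
    - [0,0,5]
    - [0,0,10]
    - [0,0,15.4]
    - [0,0,15.4]
    - [0,0,15.4]
    - [0,0,15.4]
    - [0,0,15.4]
    - [0,0,15.4]
    - [0,0,15.4]
    - [0,0,15.4]
  delta_pos:
    - [25,-24,-20]
    - [50,-48,-40]
    - [75,-73,-53]
    - [105,-102,-53]
    - [135,-131,-53]
    - [165,-160,-53]
    - [195,-189,-53]
    - [225,-218,-53]
    - [255,-247,-53]
    - [285,-277,-53]
  gripper: [-1,-1,-1,-1,-1,-1,-1,-1,-1,-1]
  squeeze: 25

```text
time: 0.98
tcp_pos: [0.3671, -0.2588, 0.3007]
tool_rot: [3.141, -0.0, 0.0]
ft_force: [1.5, -0.8, -0.3]
width: 0.0878
grip_force: 0.0
```

```bash
python3 - <<'E'
from h import *
s=telemetry.sense();print(s['tcp_pos'],s['joint_positions'],yaw(s))
go(.42,-.17,.30,0); grab('wrist','w1.png')
E
```

```text
[ 0.36709645 -0.25883543  0.30073551] [ 0.72726546  0.0729877  -0.23329735  1.91142871  0.01871186  1.15888774
 -1.08381948] -0.0059276365930282845
d [52.9, -88.8, 0.7] rot [0.0, -0.0, -0.0]
```

View pics/w1.png

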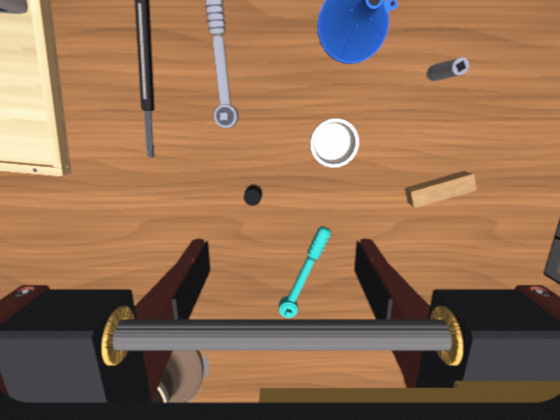

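The wrist view shows the tray corner at (65,172), the wiper hook end at (150,155), the ratchet head at (226,116), the bowl at (334,143), the short socket at (253,195) and the socket top at (460,66).

Request:
move_arm:
  rotation:
    - [0,0,0]
    - [0,0,0]
    - [0,0,0]
    - [0,0,0]
    - [0,0,0]
    - [0,0,0]
    - [0,0,0]
    - [0,0,0]
    - [0,0,0]
    - [0,0,0]
  delta_pos:
    - [12,-30,-5]
    - [24,-65,-10]
    - [36,-100,-15]
    - [48,-135,-20]
    - [60,-170,-20]
    - [80,-210,-20]
    - [95,-250,-20]
    - [110,-290,-20]
    - [110,-300,-20]
    - [110,-300,-20]
  gripper: [-1,-1,-1,-1,-1,-1,-1,-1,-1,-1]

```text
time: 1.87
tcp_pos: [0.4768, 0.0437, 0.3204]
tool_rot: [-3.14, -0.011, 0.0]
ft_force: [-0.3, -0.0, -0.8]
width: 0.0878
grip_force: 0.0
```

```bash
python3 - <<'E'
from h import *
im,s=grab('wrist','w2.png'); print(s['tcp_pos'],yaw(s)); np.save('w2.npy',np.r_[s['tcp_pos'],s['tool_rot']])
E
```

```text
[0.47683347 0.0436782  0.32044614] 0.3936291297007668
```

View pics/w2.png

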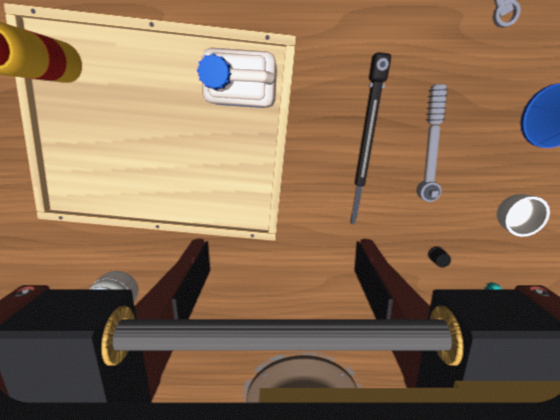

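The wrist view shows the tray rim corners at (295,38), (275,239) and (38,216). The wiper runs from (380,58) at its head to (355,222). The ratchet runs from (437,88) to (430,192), and the jug is at (238,78).

```bash
cat > m.py <<'E'
from h import *
def quad(n,im,pts,z,s=None,tol=6):
    "refine rough corner pixels by line fits to the plywood mask outline"
    hsv=cv2.cvtColor(im,cv2.COLOR_BGR2HSV); m=((hsv[...,2]>175)&(hsv[...,1]<125)).astype(np.uint8)
    m=cv2.morphologyEx(m,cv2.MORPH_CLOSE,np.ones((5,5)))
    c=np.vstack([x.reshape(-1,2) for x in cv2.findContours(m,0,1)[0] if cv2.contourArea(x)>500]).astype(float)
    L=[];p=np.array(pts,float)
    for i in range(4):
        a,b=p[i],p[(i+1)%4]; t=(b-a)/np.linalg.norm(b-a); nn=np.array([-t[1],t[0]])
        u=(c-a)@t; v=(c-a)@nn; k=(abs(v)<tol)&(u>8)&(u<np.linalg.norm(b-a)-8)
        inside=(c[k,0]>1)&(c[k,1]>1)&(c[k,0]<558)
        W=ray(n,c[k][inside],z,s)[:,:2].astype(np.float32)
        f=cv2.fitLine(W,cv2.DIST_HUBER,0,.001,.001).ravel(); L.append(f); print(i,len(W),'ang',round(np.degrees(np.arctan2(f[1],f[0])),2))
    Q=[]
    for i in range(4):
        f,g=L[i-1],L[i]; A=np.c_[f[:2],-g[:2]]; t=np.linalg.solve(A,g[2:]-f[2:]); Q.append(f[2:]+f[:2]*t[0])
    Q=np.array(Q); print(n,np.round(Q*1000,1).tolist(),'c',np.round(Q.mean(0)*1000,1),'sides',np.round(np.linalg.norm(Q-np.roll(Q,-1,0),axis=1)*1000,1))
E
python3 - <<'E'
from m import *
a=np.load('w2.npy'); s=dict(tcp_pos=a[:3],tool_rot=a[3:])
quad('top',cv2.imread('pics/top0.png'),[(136,122),(253,132),(245,221),(128,212)],.02)
im=cv2.imread('pics/w2.png'); quad('wrist',im,[(5,5),(295,38),(275,239),(38,216)],.02,s)
hsv=cv2.cvtColor(im,cv2.COLOR_BGR2HSV);S,V=hsv[...,1],hsv[...,2]
def blob(n,m,x0,x1,y0,y1,z):
    k=np.zeros(m.shape,np.uint8);k[y0:y1,x0:x1]=m[y0:y1,x0:x1]
    c=max(cv2.findContours(k,0,1)[0],key=cv2.contourArea)
    W=ray('wrist',c.reshape(-1,2),z,s)[:,:2]*1000; r=cv2.minAreaRect(W.astype(np.float32)); print(n,np.round(r[0],1),np.round(r[1],1),round(r[2],1),'box',np.round(cv2.boxPoints(r)).tolist())
blob('ratchet',S<90,415,460,70,210,.012)
k=cv2.morphologyEx(((V<85)|(S<60)).astype(np.uint8),cv2.MORPH_CLOSE,np.ones((5,5)))
blob('wiper',k,335,400,45,230,.012)
blob('bowl',(S<60)&(V>110),490,556,190,245,.03)
blob('jug',(S<60)&(V>130),195,285,40,115,.09)
blob('cap',(hsv[...,0]>100)&(hsv[...,0]<130)&(S>120),190,240,45,95,.13)
print(cam('wrist',s)[1][:3,3])
print(ray('wrist',[(380,58),(381,64),(355,222),(202,104),(270,106),(355,222)],[.02,.02,.005,.006,.006,.0],s).round(4))
E
```

```text
0 101 ang 84.76
1 72 ang -5.47
2 101 ang 84.8
3 73 ang -5.37
top [[688.0, 399.6000061035156], [653.7000122070312, 25.799999237060547], [359.8999938964844, 53.900001525878906], [393.8999938964844, 427.20001220703125]] c [523.9 226.6] sides [375.4 295.1 374.9 295.3]
0 274 ang 84.68
1 186 ang -5.38
2 224 ang 84.69
3 166 ang -5.5
wrist [[687.2999877929688, 397.8999938964844], [652.7000122070312, 26.799999237060547], [361.29998779296875, 54.20000076293945], [395.8999938964844, 426.0]] c [524.3 226.2] sides [372.7 292.7 373.4 292.8]
ratchet [ 510.2 -176.2] [171.3  37.3] 6.4 box [[423.0, -167.0], [427.0, -204.0], [597.0, -185.0], [593.0, -148.0]]
wiper [511.3 -80.2] [ 25.4 247. ] 85.2 box [[387.0, -83.0], [633.0, -103.0], [635.0, -78.0], [389.0, -57.0]]
bowl [ 407.4 -330.3] [66.2 65.2] 76.7 box [[368.0, -355.0], [432.0, -370.0], [447.0, -306.0], [383.0, -291.0]]
jug [594.2  97.2] [89.  60.1] 86.6 box [[562.0, 55.0], [622.0, 51.0], [627.0, 140.0], [567.0, 143.0]]
cap [596.8 113. ] [31.4 31.4] 79.6 box [[579.0, 100.0], [609.0, 95.0], [615.0, 126.0], [584.0, 131.0]]
[0.56106291 0.04340537 0.45756028]
[[ 0.6265 -0.0861  0.02  ]
 [ 0.6193 -0.0882  0.02  ]
 [ 0.3873 -0.0757  0.005 ]
 [ 0.5673  0.1587  0.006 ]
 [ 0.5651  0.0611  0.006 ]
 [ 0.3854 -0.077   0.    ]]
```

Request:
move_arm:
  rotation:
    - [0,0,0]
    - [0,0,0]
    - [0,0,0]
    - [0,0,0]
    - [0,0,0]
    - [0,0,0]
    - [0,0,0]
  delta_pos:
    - [-5,35,10]
    - [-10,70,35]
    - [-15,110,65]
    - [-20,150,95]
    - [-25,175,100]
    - [-25,175,100]
    - [-25,175,100]
  gripper: [-1,-1,-1,-1,-1,-1,-1]

```text
time: 2.5
tcp_pos: [0.4494, -0.1397, 0.2195]
tool_rot: [3.141, -0.011, -0.005]
ft_force: [0.6, 0.8, 0.2]
width: 0.0879
grip_force: 0.0
```

```bash
python3 - <<'E'
from h import *
im,s=grab('wrist','w3.png'); print(s['tcp_pos'],yaw(s)); np.save('w3.npy',np.r_[s['tcp_pos'],s['tool_rot']])
E
```

```text
[ 0.4494311  -0.13972661  0.21948262] -0.4130510357009887
```

View pics/w3.png

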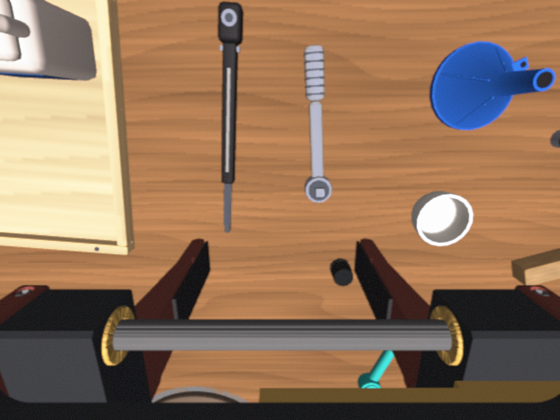

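The wrist view shows the wiper from its head at (230,2) to the hook tip at (227,231), the ratchet from (315,45) to (319,203), the bowl rim around (443,219) and the funnel spout top at (544,78).

```bash
python3 - <<'E'
from h import *
a=np.load('w3.npy'); s=dict(tcp_pos=a[:3],tool_rot=a[3:])
P=[(230,2),(229.5,50),(229,183),(227,231),(315,45),(319,203),(319,189),(315.5,110),(318,170),(544,78)]
print(ray('wrist',P,[.015,.016,.016,.004,.01,.01,.02,.0155,.0155,.1],s).round(4))
im=cv2.imread('pics/w3.png');hsv=cv2.cvtColor(im,cv2.COLOR_BGR2HSV);S,V=hsv[...,1],hsv[...,2]
m=((S<60)&(V>110)).astype(np.uint8);m[:,:400]=0;m[:180]=0;m[:,480:]=0;m[255:]=0
c=max(cv2.findContours(m,0,1)[0],key=cv2.contourArea);W=ray('wrist',c.reshape(-1,2),.03,s)[:,:2]*1000
print('bowl',cv2.minEnclosingCircle(W.astype(np.float32)))
# wiper bounds per row
for r in (60,90,120,150,175,200,220):
    k=np.where((V[r,200:260]<95)|(S[r,200:260]<75))[0]+200; print(r,k.min(),k.max())
for r in (60,90,115,140,165):
    k=np.where(S[r,295:340]<90)[0]+295; print('rat',r,k.min(),k.max())
E
```

```text
[[ 0.634  -0.0908  0.015 ]
 [ 0.5913 -0.0879  0.016 ]
 [ 0.4511 -0.0786  0.016 ]
 [ 0.3853 -0.0699  0.004 ]
 [ 0.5963 -0.1762  0.01  ]
 [ 0.4237 -0.1856  0.01  ]
 [ 0.444  -0.1838  0.02  ]
 [ 0.5318 -0.1778  0.0155]
 [ 0.4656 -0.1825  0.0155]
 [ 0.5552 -0.3496  0.1   ]]
bowl ((410.4389953613281, -328.8726806640625), 35.93952178955078)
60 223 237
90 223 236
120 222 235
150 222 234
175 222 234
200 224 230
220 224 230
rat 60 304 323
rat 90 306 324
rat 115 309 322
rat 140 310 322
rat 165 311 323
```

```bash
python3 - <<'E'
from h import *
go(.510,-.082,.027,-4.2)
E
```

```text
d [59.3, -55.9, 193.4] rot [0.0, 0.1, 4.0]
```

Request:
move_arm:
  rotation:
    - [0,0,4]
    - [0,0,4]
    - [0,0,4]
    - [0,0,4]
    - [0,0,4]
    - [0,0,4]
    - [0,0,4]
    - [0,0,4]
    - [0,0,4]
    - [0,0,4]
  delta_pos:
    - [25,-25,20]
    - [59,-56,50]
    - [59,-56,85]
    - [59,-56,120]
    - [59,-56,150]
    - [59,-56,175]
    - [59,-56,186]
    - [59,-56,191]
    - [59,-56,191]
    - [59,-56,191]
  gripper: [-1,-1,-1,-1,-1,-1,-1,-1,-1,-1]

```text
time: 3.38
tcp_pos: [0.5117, -0.0796, 0.031]
tool_rot: [3.139, -0.109, 0.003]
ft_force: [0.5, 0.7, -0.3]
width: 0.0878
grip_force: 0.0
```

Request:
move_arm:
  rotation:
    - [0,0,0]
    - [0,0,0]
    - [0,0,0]
    - [0,0,0]
    - [0,0,0]
    - [0,0,0]
    - [0,0,0]
    - [0,0,0]
  delta_pos:
    - [0,0,0]
    - [0,0,0]
    - [0,0,0]
    - [0,0,0]
    - [0,0,0]
    - [0,0,0]
    - [0,0,0]
    - [0,0,0]
  gripper: [1,1,1,1,1,1,1,1]
  squeeze: 30

```text
time: 4.05
tcp_pos: [0.5106, -0.0798, 0.0296]
tool_rot: [-3.14, 0.11, 0.0]
ft_force: [-0.7, -0.3, -1.1]
width: 0.0381
grip_force: 0.0
```

Request:
move_arm:
  rotation:
    - [0,0,0]
    - [0,0,0]
    - [0,0,0]
    - [0,0,0]
    - [0,0,0]
    - [0,0,0]
  delta_pos:
    - [0,0,0]
    - [0,0,0]
    - [0,0,0]
    - [0,0,0]
    - [0,0,0]
    - [0,0,0]
  gripper: [1,1,1,1,1,1]

```text
time: 4.55
tcp_pos: [0.5106, -0.0798, 0.0296]
tool_rot: [3.14, -0.11, -0.0]
ft_force: [0.3, -0.4, 0.7]
width: 0.0142
grip_force: 30.0
```

```bash
python3 - <<'E'
from h import *
s=telemetry.sense();print(s['tcp_pos'],yaw(s),s['width'],s['grip_force'])
go(.524,.2264,.19,84.7)
E
```

```text
[ 0.51058025 -0.07981676  0.0295952 ] -3.998655234878398 0.014226851221655283 29.98565286397934
d [-8.0, -306.4, -160.4] rot [-0.0, 0.0, -88.7]
```

Request:
move_arm:
  rotation:
    - [0,0,0]
    - [0,0,0]
    - [0,0,0]
    - [0,0,-6]
    - [0,0,-12]
    - [0,0,-18]
    - [0,0,-24]
    - [0,0,-30]
    - [0,0,-36]
    - [0,0,-42]
  delta_pos:
    - [0,0,-20]
    - [0,0,-50]
    - [0,0,-85]
    - [0,-10,-120]
    - [0,-30,-150]
    - [-2,-60,-165]
    - [-4,-90,-165]
    - [-5,-120,-165]
    - [-6,-150,-165]
    - [-8,-180,-165]
  gripper: [1,1,1,1,1,1,1,1,1,1]

```text
time: 5.38
tcp_pos: [0.5149, 0.1014, 0.1947]
tool_rot: [2.968, 1.03, -0.0]
ft_force: [0.1, 0.4, -1.4]
width: 0.0146
grip_force: 30.0
```

```bash
python3 - <<'E'
from h import *
s=telemetry.sense();print(s['tcp_pos'],yaw(s),s['width'],s['grip_force'],s['joint_positions'])
go(.524,.2264,.19,84.7);go(.524,.2264,.035,84.7)
E
```

```text
[0.51486067 0.1014486  0.19469829] 38.271372801510964 0.014628890590754335 29.982344806194305 [ 0.22934127  0.37052736 -0.64575341  1.86757247  0.26424756  0.98957085
 -1.43331425]
d [84.6, -92.4, 4.7] rot [0.0, 0.0, -46.4]
d [84.6, -92.5, 159.7] rot [0.0, 0.0, -46.4]
```

Request:
move_arm:
  rotation:
    - [0,0,-6]
    - [0,0,-12]
    - [0,0,-18]
    - [0,0,-24]
    - [0,0,-30]
    - [0,0,-36]
    - [0,0,-42]
    - [0,0,-46.4]
    - [0,0,-46.4]
    - [0,0,-46.4]
  delta_pos:
    - [15,-16,5]
    - [32,-35,5]
    - [50,-54,5]
    - [68,-74,5]
    - [84.6,-92.4,5]
    - [84.6,-92.4,5]
    - [84.6,-92.4,20]
    - [84.6,-92.4,45]
    - [84.6,-92.4,75]
    - [84.6,-92.4,95]
  gripper: [1,1,1,1,1,1,1,1,1,1]

```text
time: 6.22
tcp_pos: [0.524, 0.2243, 0.0971]
tool_rot: [-2.326, -2.11, 0.004]
ft_force: [-0.9, -0.4, -1.4]
width: 0.0148
grip_force: 30.0
```

```bash
python3 - <<'E'
from h import *
s=telemetry.sense();print(s['tcp_pos'],yaw(s),s['width'],s['grip_force'],s['joint_positions'])
go(.524,.2264,.035,84.7)
E
```

```text
[0.52401589 0.22433993 0.09709666] 84.42338847539985 0.014751278197065058 29.983063638210297 [ 0.05978172  0.61587737 -0.75349681  1.83644793  0.52699859  0.90316455
 -1.03790044]
d [2.1, -0.1, 62.1] rot [-0.1, 0.1, -0.3]
```

Request:
move_arm:
  rotation:
    - [0,0,0]
    - [0,0,0]
    - [0,0,-0.3]
    - [0,0,-0.3]
    - [0,0,-0.3]
    - [0,0,-0.3]
    - [0,0,-0.3]
    - [0,0,-0.3]
  delta_pos:
    - [1,0,15]
    - [2,0,30]
    - [3,0,45]
    - [3,0,55]
    - [3,0,59]
    - [3,0,61]
    - [3,0,61]
    - [3,0,61]
  gripper: [1,1,1,1,1,1,1,1]

```text
time: 6.88
tcp_pos: [0.5257, 0.2285, 0.0393]
tool_rot: [2.321, 2.116, 0.002]
ft_force: [-0.3, 0.3, -1.6]
width: 0.015
grip_force: 30.0
```

```bash
python3 - <<'E'
from h import *
im,s=grab('wrist','w4.png');print(s['tcp_pos'],yaw(s),s['width'],s['ft_force'])
grab('top','t4.png')
E
```

```text
[0.52571997 0.22853321 0.03934683] 84.70150038063987 0.015047781633713831 [-0.30004978  0.34598342 -1.58845856]
```

View pics/w4.png

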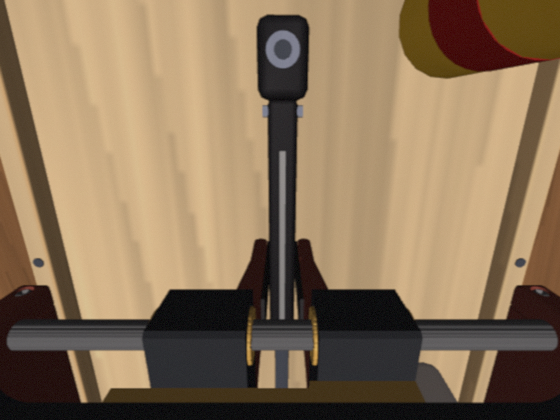

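The wrist view shows the wiper held straight in the tray, with its head tip at (283,16). Left and right rims are symmetric at about columns 38 and 520 in row 262, and the can is at the upper right.

```bash
python3 - <<'E'
from h import *
s=telemetry.sense()
c=np.array([.524,.2264]);a=np.radians(-5.3);X=np.array([np.cos(a),np.sin(a)]);Y=np.array([-X[1],X[0]])
P=ray('wrist',[(283,16),(283,48),(281.5,200),(38.5,262.5),(520.5,262.5)],[.022,.03,.026,.02,.02],s)
for p in P: print(p.round(4),((p[:2]-c)@X*1000).round(1),((p[:2]-c)@Y*1000).round(1))
p=s['tcp_pos'][:2]-c;print('tcp',p@X,p@Y)
go(*(c+Y*.002),.0362,84.7)
E
```

```text
[0.538  0.3514 0.022 ] 2.3 125.8
[0.5366 0.337  0.03  ] 2.3 111.3
[0.5292 0.266  0.026 ] 1.6 40.0
[0.3835 0.2394 0.02  ] -141.1 -0.0
[0.6654 0.2129 0.02  ] 142.0 -0.4
tcp 0.001568244174133902 0.002171289393786309
d [-0.2, -1.6, 3.3] rot [0.1, -0.0, -0.0]
```

Request:
move_arm:
  rotation:
    - [0,0,0]
    - [0,0,0]
    - [0,0,0]
    - [0,0,0]
    - [0,0,0]
    - [0,0,0]
    - [0,0,0]
  delta_pos:
    - [-0.5,-1.4,1]
    - [-0.5,-1.4,2]
    - [-0.5,-1.4,3]
    - [-0.5,-1.4,3]
    - [-0.5,-1.4,3]
    - [-0.5,-1.4,3]
    - [-0.5,-1.4,3]
  gripper: [1,1,1,1,1,1,1]

```text
time: 7.57
tcp_pos: [0.5239, 0.2278, 0.0357]
tool_rot: [2.322, 2.116, -0.0]
ft_force: [0.6, -0.9, -0.8]
width: 0.0145
grip_force: 30.0
```

Request:
move_arm:
  rotation:
    - [0,0,0]
    - [0,0,0]
    - [0,0,0]
    - [0,0,0]
    - [0,0,0]
    - [0,0,0]
    - [0,0,0]
    - [0,0,0]
    - [0,0,0]
    - [0,0,0]
  delta_pos:
    - [0,0,0]
    - [0,0,0]
    - [0,0,0]
    - [0,0,0]
    - [0,0,0]
    - [0,0,-10]
    - [0,0,-30]
    - [0,0,-60]
    - [0,0,-95]
    - [0,0,-130]
  gripper: [0.2,0.2,0.2,0.2,0.2,0.2,0.2,0.2,0.2,0.2]

```text
time: 8.4
tcp_pos: [0.5232, 0.2279, 0.1674]
tool_rot: [-2.32, -2.117, 0.001]
ft_force: [1.0, 0.1, 0.3]
width: 0.0353
grip_force: 0.0
```

```bash
python3 - <<'E'
from h import *
s=telemetry.sense();print(s['tcp_pos'],yaw(s),s['width'],s['ft_force'])
im,s=grab('wrist','w5.png');np.save('w5.npy',np.r_[s['tcp_pos'],s['tool_rot']])
go(.375,.10,.24,84.7,s)
E
```

```text
[0.52316417 0.22794074 0.16741626] 84.7427141307614 0.03530027001705737 [1.03983094 0.10249719 0.27517099]
d [-141.0, -135.9, -72.4] rot [-0.1, 0.0, 0.0]
```

View pics/w5.png

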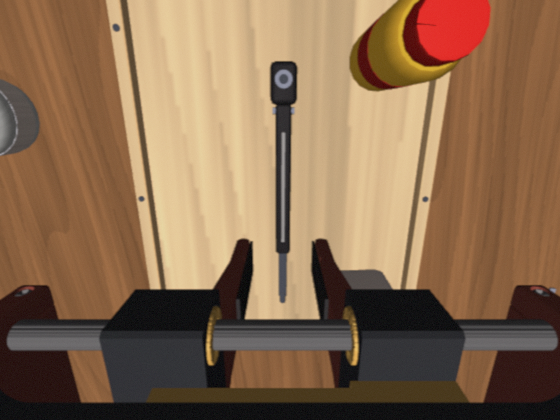

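The wiper lies straight in the tray, head tip at (284,61) and hook tip at (283,302). The rim screws are at (141,199) and (425,199).

```bash
cat >> h.py <<'E'
c0=np.array([.524,.2264]);a0=np.radians(-5.3);X=np.array([np.cos(a0),np.sin(a0)]);Y=np.array([-X[1],X[0]])
def tr(p): return np.round([(np.array(p)[:2]-c0)@X*1000,(np.array(p)[:2]-c0)@Y*1000],1)
def wo(x,y): return c0+X*x/1000+Y*y/1000
E
python3 - <<'E'
from h import *
a=np.load('w5.npy'); s=dict(tcp_pos=a[:3],tool_rot=a[3:])
for p in ray('wrist',[(284,61),(283.5,79),(283,180),(282.5,301),(141,199),(425,199)],[.02,.026,.022,.01,.02,.02],s): print(tr(p))
go(.40,.0,.25,30); go(.34,-.27,.2,0)
E
```

```text
[  0.8 124.7]
[  0.4 109.7]
[ 0.1 19.5]
[  -0.3 -126.4]
[-141.4   -0.4]
[141.3  -0.3]
d [-240.4, -103.8, -77.3] rot [0.3, -0.4, 54.8]
d [-515.0, -139.2, -28.7] rot [0.2, -0.5, 84.8]
```

```bash
python3 - <<'E'
from h import *
go(.409,-.330,.20,84.7)
E
```

```text
d [-568.4, -65.0, -28.4] rot [0.4, -0.2, 0.1]
```

Request:
move_arm:
  rotation:
    - [0,0,0]
    - [0,0,0]
    - [0,0,0]
    - [0,0,0]
    - [0,0,0]
    - [0,0,0]
    - [0,0,0]
    - [0,0,0]
    - [0,0,0]
    - [0,0,0]
  delta_pos:
    - [-10,-2,-15]
    - [-35,-4,-30]
    - [-75,-8,-30]
    - [-115,-13,-30]
    - [-155,-17,-30]
    - [-195,-22,-30]
    - [-235,-27,-30]
    - [-275,-31,-30]
    - [-315,-36,-30]
    - [-355,-40,-30]
  gripper: [0,-0.5,-1,-1,-1,-1,-1,-1,-1,-1]

```text
time: 9.28
tcp_pos: [0.4504, -0.1236, 0.1963]
tool_rot: [2.321, 2.116, 0.0]
ft_force: [0.7, 0.5, -0.6]
width: 0.0878
grip_force: 0.0
```

Request:
move_arm:
  rotation:
    - [0,0,0]
    - [0,0,0]
    - [0,0,0]
    - [0,0,0]
    - [0,0,0]
    - [0,0,0]
    - [0,0,0]
    - [0,0,0]
    - [0,0,0]
  delta_pos:
    - [-40,-5,0]
    - [-80,-9,0]
    - [-120,-14,0]
    - [-160,-18,0]
    - [-195,-22,0]
    - [-210,-25,0]
    - [-213,-25,0]
    - [-213,-25,0]
    - [-213,-25,0]
  gripper: [-1,-1,-1,-1,-1,-1,-1,-1,-1]

```text
time: 10.03
tcp_pos: [0.4072, -0.3302, 0.1959]
tool_rot: [2.32, 2.118, 0.001]
ft_force: [-0.1, 0.4, 0.5]
width: 0.0882
grip_force: 0.0
```

```bash
python3 - <<'E'
from h import *
s=telemetry.sense();print(s['tcp_pos'],yaw(s),s['joint_positions'])
go(.409,-.330,.0405,84.7)
E
```

```text
[ 0.40724831 -0.3302145   0.1959431 ] 84.7863692176746 [ 1.17344568  0.38972193 -0.73596259  1.86340784  0.30627655  1.00420432
  0.21701451]
d [0.3, 1.6, 155.4] rot [0.0, -0.0, 0.1]
```

Request:
move_arm:
  rotation:
    - [0,0,0]
    - [0,0,0]
    - [0,0,0]
    - [0,0,0]
    - [0,0,0]
    - [0,0,0]
    - [0,0,0]
    - [0,0,0]
  delta_pos:
    - [0,1.6,30]
    - [0,1.6,65]
    - [0,1.6,100]
    - [0,1.6,130]
    - [0,1.6,148]
    - [0,1.6,155]
    - [0,1.6,155]
    - [0,1.6,155]
  gripper: [-1,-1,-1,-1,-1,-1,-1,-1]

```text
time: 10.7
tcp_pos: [0.4094, -0.3309, 0.0415]
tool_rot: [2.319, 2.118, 0.001]
ft_force: [0.6, 0.3, -0.6]
width: 0.0883
grip_force: 0.0
```

Request:
move_arm:
  rotation:
    - [0,0,0]
    - [0,0,0]
    - [0,0,0]
    - [0,0,0]
    - [0,0,0]
    - [0,0,0]
    - [0,0,0]
    - [0,0,0]
  delta_pos:
    - [0,0,0]
    - [0,0,0]
    - [0,0,0]
    - [0,0,0]
    - [0,0,0]
    - [0,0,0]
    - [0,0,0]
    - [0,0,0]
  gripper: [0,0.2,0.5,1,1,1,1,1]
  squeeze: 15

```text
time: 11.37
tcp_pos: [0.4084, -0.3323, 0.0414]
tool_rot: [2.321, 2.115, -0.001]
ft_force: [-0.7, 0.6, 6.8]
width: 0.063
grip_force: 15.0
```

```bash
python3 - <<'E'
from h import *
s=telemetry.sense();print(s['tcp_pos'],yaw(s),s['width'],s['grip_force'])
print(wo(-75,-125)); go(.37,-.25,.2,84.7); go(*wo(-75,-125),.2,84.7)
E
```

```text
[ 0.40837928 -0.33229033  0.0414041 ] 84.67887470687602 0.06295558019026068 14.978702453888781
[0.43777432 0.10886221]
d [78.2, -45.8, -158.7] rot [0.0, 0.1, -0.0]
d [441.8, -11.6, -159.0] rot [0.0, 0.1, -0.0]
```

Request:
move_arm:
  rotation:
    - [0,0,0]
    - [0,0,0]
    - [0,0,0]
    - [0,0,0]
    - [0,0,0]
    - [0,0,0]
    - [0,0,0]
    - [0,0,0]
    - [0,0,0]
    - [0,0,0]
  delta_pos:
    - [0,0,-8]
    - [0,0,-25]
    - [0,0,-50]
    - [5,0,-75]
    - [20,-1,-90]
    - [45,-1,-95]
    - [75,-2,-95]
    - [105,-3,-95]
    - [135,-4,-95]
    - [165,-4,-95]
  gripper: [1,1,1,1,1,1,1,1,1,1]

```text
time: 12.2
tcp_pos: [0.419, -0.166, 0.1361]
tool_rot: [2.322, 2.116, -0.0]
ft_force: [0.4, 0.4, -0.7]
width: 0.0629
grip_force: 15.0
```

Request:
move_arm:
  rotation:
    - [0,0,0]
    - [0,0,0]
    - [0,0,0]
    - [0,0,0]
    - [0,0,0]
    - [0,0,0]
    - [0,0,0]
    - [0,0,0]
    - [0,0,0]
    - [0,0,0]
  delta_pos:
    - [30,-1,0]
    - [60,-2,0]
    - [90,-3,0]
    - [120,-4,0]
    - [150,-5,0]
    - [180,-6,0]
    - [200,-7,0]
    - [210,-7,0]
    - [212,-7,0]
    - [212,-7,0]
  gripper: [1,1,1,1,1,1,1,1,1,1]

```text
time: 13.03
tcp_pos: [0.432, 0.045, 0.1359]
tool_rot: [2.32, 2.118, -0.0]
ft_force: [0.3, -0.3, -1.6]
width: 0.0624
grip_force: 15.0
```

```bash
python3 - <<'E'
from h import *
im,s=grab('wrist','w6.png');np.save('w6.npy',np.r_[s['tcp_pos'],s['tool_rot']])
print(s['tcp_pos'],yaw(s),s['width'],s['grip_force'],tr(s['tcp_pos']))
E
```

```text
[0.43200283 0.04500421 0.13588918] 84.79752358935798 0.06237442289865318 14.979294007576588 [ -74.8 -189.1]
```

View pics/w6.png

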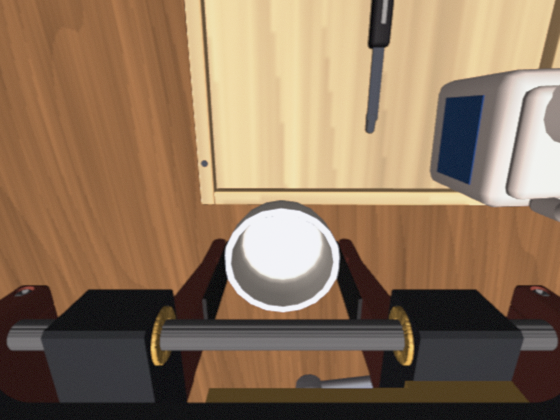

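The bowl is held level with its rim circle at about (282,254). The jug's base front edge is near column 433, spanning rows ~85 to 190. The tray's near end corner is at (204,203).

```bash
python3 - <<'E'
from h import *
a=np.load('w6.npy'); s=dict(tcp_pos=a[:3],tool_rot=a[3:])
for p in ray('wrist',[(433,85),(433,140),(433,150),(433,192),(204,163),(370,130)],[.006]*4+[.02,.01],s): print(tr(p))
im=cv2.imread('pics/w6.png');hsv=cv2.cvtColor(im,cv2.COLOR_BGR2HSV);S,V=hsv[...,1],hsv[...,2]
m=((S<60)&(V>60)).astype(np.uint8);m[:,:215]=0;m[:195]=0;m[:,345:]=0;m[312:]=0
c=max(cv2.findContours(m,0,1)[0],key=cv2.contourArea).reshape(-1,2)
print(cv2.boundingRect(c))
e=cv2.fitEllipse(c[c[:,1]>235]); print(e)
B=ray('wrist',[e[0],(282,200),(282,308)],.1245,s); print('bowl',B.round(4),tr(B[0]),'tcp',tr(s['tcp_pos']))
# jug mask outline: find left edge cols per row
j=((S<60)&(V>120)).astype(np.uint8)
for r in range(75,206,10):
    k=np.where((j[r,415:]>0)|((hsv[r,415:,0]>100)&(hsv[r,415:,0]<130)&(S[r,415:]>100)))[0]; print(r,k.min()+415 if len(k) else None,end=' ')
E
```

```text
[ 51.  -86.4]
[  58.  -131.4]
[  59.3 -140.1]
[  65.3 -178.7]
[-141.2 -149.5]
[   0.7 -122.7]
(224, 201, 117, 111)
((281.7582092285156, 259.5202331542969), (103.25015258789062, 115.86038970947266), 89.56926727294922)
bowl [[0.4324 0.0489 0.1245]
 [0.4357 0.0832 0.1245]
 [0.4297 0.0172 0.1245]] [ -74.8 -185.2] tcp [ -74.8 -189.1]
75 506 85 500 95 483 105 446 115 445 125 443 135 442 145 441 155 439 165 438 175 431 185 481 195 467 205 488
```

```bash
python3 - <<'E'
from h import *
a=np.load('w2.npy'); s2=dict(tcp_pos=a[:3],tool_rot=a[3:])
for n,f,s,(x0,x1,y0,y1) in (('top','top0.png',None,(212,250,130,165)),('wrist','w2.png',s2,(192,285,40,118))):
    im=cv2.imread('pics/'+f);hsv=cv2.cvtColor(im,cv2.COLOR_BGR2HSV);H,S,V=cv2.split(hsv)
    m=(((S<60)&(V>120))|((H>100)&(H<130)&(S>80))).astype(np.uint8);k=np.zeros_like(m);k[y0:y1,x0:x1]=m[y0:y1,x0:x1]
    k=cv2.morphologyEx(k,cv2.MORPH_OPEN,np.ones((3,3)))
    c=max(cv2.findContours(k,0,1)[0],key=cv2.contourArea).reshape(-1,2)
    for z in (.06,.09,.105):
        W=ray(n,c,z,s)[:,:2]; t=np.array([tr(w) for w in W]); print(n,z,t.min(0),t.max(0),(t.min(0)+t.max(0))/2)
    print(tr(cam(n,s)[1][:2,3]))
E
```

```text
top 0.06 [  53.6 -166.5] [116.8 -80.7] [  85.2 -123.6]
top 0.09 [  49.6 -168.7] [111.7 -84.5] [  80.65 -126.6 ]
top 0.105 [  47.6 -169.8] [109.1 -86.4] [  78.35 -128.1 ]
[-169.4 -288.9]
wrist 0.06 [  50.3 -165.6] [116.8 -69.7] [  83.55 -117.65]
wrist 0.09 [  50.5 -166.6] [112. -78.] [  81.25 -122.3 ]
wrist 0.105 [  50.6 -167.1] [109.6 -82.1] [  80.1 -124.6]
[  53.  -178.5]
```

```bash
python3 - <<'E'
from h import *
go(*wo(-75,-129.5),.0475,84.7)
E
```

```text
d [60.6, -0.2, 88.2] rot [-0.0, 0.0, 0.0]
```

Request:
move_arm:
  rotation:
    - [0,0,0]
    - [0,0,0]
    - [0,0,0]
    - [0,0,0]
    - [0,0,0]
    - [0,0,0]
    - [0,0,0]
    - [0,0,0]
    - [0,0,0]
    - [0,0,0]
  delta_pos:
    - [15,0,0]
    - [35,0,0]
    - [55,0,0]
    - [60.6,0,5]
    - [60.6,0,18]
    - [60.6,0,33]
    - [60.6,0,48]
    - [60.6,0,60]
    - [60.6,0,68]
    - [60.6,0,72]
  gripper: [1,1,1,1,1,1,1,1,1,1]

```text
time: 13.92
tcp_pos: [0.4372, 0.1039, 0.0625]
tool_rot: [-2.322, -2.115, 0.003]
ft_force: [-0.1, 0.9, -1.1]
width: 0.0628
grip_force: 15.0
```

Request:
move_arm:
  rotation:
    - [0,0,0]
    - [0,0,0]
    - [0,0,0]
    - [0,0,0]
    - [0,0,0]
    - [0,0,0]
    - [0,0,0]
  delta_pos:
    - [0,0,4]
    - [0,0,8]
    - [0,0,11]
    - [0,0,13.5]
    - [0,0,15]
    - [0,0,15.5]
    - [0,0,15.5]
  gripper: [1,1,1,1,1,1,1]

```text
time: 14.5
tcp_pos: [0.4377, 0.1049, 0.0482]
tool_rot: [2.322, 2.116, 0.0]
ft_force: [-0.3, -0.0, -1.5]
width: 0.063
grip_force: 15.0
```

```bash
python3 - <<'E'
from h import *
s=telemetry.sense()
print(s['tcp_pos'],yaw(s),s['width'],s['ft_force'],tr(s['tcp_pos']))
E
```

```text
[0.43774792 0.10490926 0.04820025] 84.7046169207946 0.06297874880279128 [-0.27674387 -0.00239486 -1.47941994] [ -74.7 -128.9]
```

Request:
move_arm:
  rotation:
    - [0,0,0]
    - [0,0,0]
    - [0,0,0]
    - [0,0,0]
    - [0,0,0]
    - [0,0,0]
    - [0,0,0]
    - [0,0,0]
  delta_pos:
    - [0,0,0.5]
    - [0,0,1]
    - [0,0,1]
    - [0,0,1]
    - [0,0,1]
    - [0,0,1]
    - [0,0,1]
    - [0,0,1]
  gripper: [1,1,1,-0.5,-0.6,-0.7,-0.7,-0.7]

```text
time: 15.17
tcp_pos: [0.4377, 0.1049, 0.0471]
tool_rot: [-2.322, -2.116, -0.0]
ft_force: [0.9, -0.3, 0.2]
width: 0.0746
grip_force: 0.0
```

Request:
move_arm:
  rotation:
    - [0,0,0]
    - [0,0,0]
    - [0,0,0]
    - [0,0,0]
    - [0,0,0]
    - [0,0,0]
    - [0,0,0]
    - [0,0,0]
    - [0,0,0]
    - [0,0,0]
  delta_pos:
    - [0,0,-10]
    - [0,0,-30]
    - [0,0,-60]
    - [0,0,-95]
    - [-20,0,-130]
    - [-50,0,-150]
    - [-60,0,-150]
    - [-60,0,-150]
    - [-60,0,-150]
    - [-60,0,-150]
  gripper: [-0.7,-0.7,-0.7,-0.7,-0.7,-0.7,-0.7,-0.7,-0.7,-0.7]

```text
time: 16.0
tcp_pos: [0.4318, 0.046, 0.197]
tool_rot: [-2.32, -2.117, 0.0]
ft_force: [0.6, -0.2, 0.7]
width: 0.0744
grip_force: 0.0
```

```bash
python3 - <<'E'
from h import *
im,s=grab('wrist','w7.png');np.save('w7.npy',np.r_[s['tcp_pos'],s['tool_rot']])
print(s['tcp_pos'],yaw(s),s['width'])
hsv=cv2.cvtColor(im[:,:,::-1].copy(),cv2.COLOR_BGR2HSV);H,S,V=cv2.split(hsv)
p=proj('wrist',[[*wo(-75,-125),.036]],s)[0];print('expected',p)
m=((S<60)&(V>60)).astype(np.uint8);k=np.zeros_like(m);x,y=p.astype(int);k[max(0,y-60):y+60,x-60:x+60]=m[max(0,y-60):y+60,x-60:x+60]
c=max(cv2.findContours(k,0,1)[0],key=cv2.contourArea).reshape(-1,2);print(cv2.boundingRect(c))
W=ray('wrist',c,.036,s)[:,:2]*1000;ci=cv2.minEnclosingCircle(W.astype(np.float32));print(ci,tr(np.array(ci[0])/1000))
E
```

```text
[0.4317707  0.0460099  0.19695066] 84.74782585020833 0.07442997452566016
expected [282.06709064 131.09534719]
(249, 98, 68, 70)
((437.9532775878906, 106.22370147705078), 33.031883239746094) [ -74.6 -127.6]
```

View pics/w7.png

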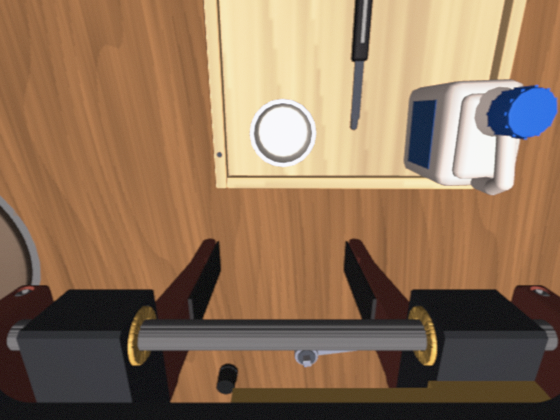

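The bowl stands upright in the tray at (282,132). The jug's front label is centred at about (412,135), level with it.

```bash
python3 - <<'E'
from h import *
a=np.load('w7.npy'); s=dict(tcp_pos=a[:3],tool_rot=a[3:])
im=cv2.imread('pics/w7.png');H,S,V=cv2.split(cv2.cvtColor(im,cv2.COLOR_BGR2HSV))
m=((H>100)&(H<130)&(S>100)).astype(np.uint8);m[:,:400]=0;m[:,448:]=0;m[:85]=0;m[185:]=0
c=max(cv2.findContours(m,0,1)[0],key=cv2.contourArea);q=cv2.boxPoints(cv2.minAreaRect(c));print(q.round(1).tolist())
q=q[np.argsort(q[:,0])]
for z0,z1 in((.02,.07),(.03,.085),(.04,.09)):
  for w in np.r_[ray('wrist',q[:2],z0,s),ray('wrist',q[2:],z1,s)]: print(z0,tr(w),end=' ')
  print()
print([tr(ray('wrist',[p],.006,s)[0]).tolist() for p in ((282,131),(220,154),(220,187),(405,135))])
go(.515,-.18,.15,-3.9); go(.515,-.18,.15,176)
E
```

```text
[[406.29998779296875, 164.6999969482422], [414.1000061035156, 97.5999984741211], [435.8999938964844, 100.0999984741211], [428.20001220703125, 167.1999969482422]]
0.02 [  56.7 -160.7] 0.02 [ 55.8 -93.7] 0.02 [  55.5 -154.1] 0.02 [ 53.5 -97.5] 
0.03 [  52.5 -159. ] 0.03 [ 51.7 -94.1] 0.03 [  48.1 -151.3] 0.03 [ 46.2 -97.9] 
0.04 [  48.3 -157.2] 0.04 [ 47.5 -94.4] 0.04 [  45.6 -150.4] 0.04 [ 43.8 -98. ] 
[[-75.1, -126.9], [-143.0, -151.5], [-145.3, -188.7], [57.0, -131.1]]
d [-217.9, 103.5, 46.6] rot [-0.1, 0.0, 88.7]
d [-217.9, 103.5, 46.6] rot [-0.0, -0.1, -91.2]
```

```bash
python3 - <<'E'
from h import *
go(.511,-.181,.15,3)
E
```

```text
d [-219.2, 99.6, 46.6] rot [-0.1, 0.0, 81.8]
```

Request:
move_arm:
  rotation:
    - [0,0,6]
    - [0,0,13]
    - [0,0,20]
    - [0,0,27]
    - [0,0,34]
    - [0,0,41]
    - [0,0,48]
    - [0,0,55]
    - [0,0,62]
    - [0,0,69]
  delta_pos:
    - [-15,7,0]
    - [-40,18,0]
    - [-65,30,0]
    - [-90,41,0]
    - [-115,52,0]
    - [-140,64,0]
    - [-165,75,0]
    - [-190,86,10]
    - [-210,95,20]
    - [-219,99.6,30]
  gripper: [-0.7,-0.5,-0.3,-0.3,-0.3,-0.3,-0.3,-0.3,-0.3,-0.3]

```text
time: 16.88
tcp_pos: [0.5119, -0.1838, 0.1656]
tool_rot: [-3.113, -0.419, 0.002]
ft_force: [-0.2, 0.1, -0.8]
width: 0.0569
grip_force: 0.0
```

```bash
python3 - <<'E'
from h import *
s=telemetry.sense();print(s['tcp_pos'],yaw(s),s['width'],s['joint_positions'])
go(.511,-.181,.1,3)
E
```

```text
[ 0.51185657 -0.18381432  0.165612  ] 15.31174350924863 0.05694271365754651 [ 0.64659315  0.41103947 -0.49954061  1.85835812  0.24072655  0.93300533
 -1.26617076]
d [-0.0, -2.9, 65.6] rot [-0.0, 0.1, 12.3]
```

Request:
move_arm:
  rotation:
    - [0,0,6]
    - [0,0,12.3]
    - [0,0,12.3]
    - [0,0,12.3]
    - [0,0,12.3]
  delta_pos:
    - [0,-2.9,10]
    - [0,-2.9,20]
    - [0,-2.9,30]
    - [0,-2.9,30]
    - [0,-2.9,30]
  gripper: [-0.3,-0.3,-0.3,-0.3,-0.3]

```text
time: 17.3
tcp_pos: [0.5103, -0.1781, 0.1363]
tool_rot: [-3.139, -0.102, 0.003]
ft_force: [0.6, -0.3, 0.6]
width: 0.0571
grip_force: 0.0
```

```bash
python3 - <<'E'
from h import *
im,s=grab('wrist','w8.png');np.save('w8.npy',np.r_[s['tcp_pos'],s['tool_rot']])
print(s['tcp_pos'],yaw(s))
H,S,V=cv2.split(cv2.cvtColor(im[:,:,::-1].copy(),cv2.COLOR_BGR2HSV))
E=np.array([[.5963,-.1762,.01],[.53,-.178,.0155],[.4656,-.1825,.0155],[.4237,-.1856,.01]])
print(proj('wrist',E,s).round())
P=[]
for r in range(20,236,12):
    k=np.where((S[r,240:330]<90)&(V[r,240:330]>60))[0]+240
    if len(k): w=ray('wrist',[((k.min()+k.max()+1)/2,r)],.012,s)[0];P.append(w[:2]);print(r,k.min(),k.max(),w[:2].round(4))
P=np.array(P);print(np.degrees(np.arctan(np.polyfit(P[:,0],P[:,1],1)[0])))
E
```

```text
[ 0.51025023 -0.17805826  0.13631916] 3.7137075878516397
[[286. 107.]
 [283. 185.]
 [283. 251.]
 [283. 286.]]
116 271 295 [ 0.5887 -0.175 ]
128 272 295 [ 0.5789 -0.176 ]
140 272 294 [ 0.5689 -0.1763]
152 272 294 [ 0.5587 -0.1769]
164 272 294 [ 0.5482 -0.1776]
176 275 290 [ 0.5374 -0.1779]
188 275 290 [ 0.5264 -0.1786]
200 275 290 [ 0.5151 -0.1793]
212 275 290 [ 0.5034 -0.1801]
224 275 290 [ 0.4915 -0.1809]
3.303589488544716
```

View pics/w8.png

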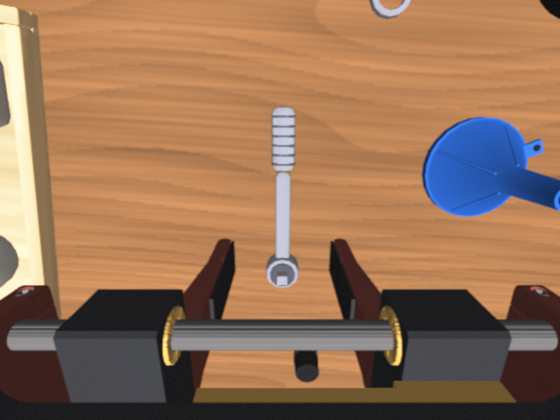

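The ratchet lies under the gripper, running from (284,107) at the handle end to (283,287) at the head.

```bash
python3 - <<'E'
from h import *
go(.510,-.1797,.0285,3.4)
E
```

```text
d [-0.6, 1.3, 108.5] rot [-0.0, 0.0, 0.3]
```

Request:
move_arm:
  rotation:
    - [0,0,0]
    - [0,0,0]
    - [0,0,0]
    - [0,0,0]
    - [0,0,0]
    - [0,0,0]
    - [0,0,0]
  delta_pos:
    - [0,1.3,30]
    - [0,1.3,60]
    - [0,1.3,85]
    - [0,1.3,102]
    - [0,1.3,108]
    - [0,1.3,108.5]
    - [0,1.3,108.5]
  gripper: [-0.3,-0.3,-0.3,-0.3,-0.3,-0.3,-0.3]

```text
time: 17.93
tcp_pos: [0.511, -0.1806, 0.0294]
tool_rot: [3.14, 0.095, 0.001]
ft_force: [-0.5, 0.2, -0.5]
width: 0.0571
grip_force: 0.0
```

Request:
move_arm:
  rotation:
    - [0,0,0]
    - [0,0,0]
    - [0,0,0]
    - [0,0,0]
    - [0,0,0]
    - [0,0,0]
    - [0,0,0]
    - [0,0,0]
    - [0,0,0]
    - [0,0,0]
  delta_pos:
    - [0,0,0]
    - [0,0,0]
    - [0,0,0]
    - [0,0,0]
    - [0,0,0]
    - [0,0,0]
    - [0,0,0]
    - [0,0,0]
    - [0,0,0]
    - [0,0,0]
  gripper: [1,1,1,1,1,1,1,1,1,1]
  squeeze: 35

```text
time: 18.77
tcp_pos: [0.5105, -0.1803, 0.0288]
tool_rot: [-3.14, -0.094, -0.0]
ft_force: [-1.2, 1.9, 3.9]
width: 0.0132
grip_force: 35.0
```

```bash
python3 - <<'E'
from h import *
s=telemetry.sense();print(s['tcp_pos'],yaw(s),s['width'],s['grip_force'],wo(-75,42))
go(*wo(-75,42),.2,84.7)
E
```

```text
[ 0.5104827  -0.18026667  0.02879353] 3.4196271833605527 0.013241443117063193 35.00096619129181 [0.45320021 0.27514823]
d [-30.0, -458.1, -171.1] rot [-0.0, -0.0, -81.3]
```

Request:
move_arm:
  rotation:
    - [0,0,0]
    - [0,0,0]
    - [0,0,0]
    - [0,0,0]
    - [0,0,-6]
    - [0,0,-13]
    - [0,0,-20]
    - [0,0,-27]
    - [0,0,-34]
    - [0,0,-41]
  delta_pos:
    - [0,0,-12]
    - [0,0,-45]
    - [0,0,-85]
    - [-1,-10,-125]
    - [-3,-30,-158]
    - [-5,-60,-170]
    - [-7,-95,-170]
    - [-9,-130,-170]
    - [-11,-165,-170]
    - [-13,-200,-170]
  gripper: [1,1,1,1,1,1,1,1,1,1]

```text
time: 19.6
tcp_pos: [0.4847, 0.0192, 0.1993]
tool_rot: [2.905, 1.194, -0.0]
ft_force: [0.9, -0.6, -2.9]
width: 0.0137
grip_force: 35.0
```

```bash
python3 - <<'E'
from h import *
s=telemetry.sense();print(s['tcp_pos'],yaw(s),s['width'],s['grip_force'])
go(*wo(-75,42),.2,84.7)
E
```

```text
[0.48474919 0.01915746 0.19930605] 44.70241826224077 0.013702305926682397 34.99747395515442
d [157.6, -204.1, -1.0] rot [0.0, 0.0, -40.0]
```

Request:
move_arm:
  rotation:
    - [0,0,-6]
    - [0,0,-13]
    - [0,0,-20]
    - [0,0,-27]
    - [0,0,-34]
    - [0,0,-40]
    - [0,0,-40]
    - [0,0,-40]
    - [0,0,-40]
    - [0,0,-40]
  delta_pos:
    - [20,-26,0]
    - [42,-54,0]
    - [64,-83,0]
    - [86,-111,0]
    - [108,-140,0]
    - [130,-168,0]
    - [148,-192,0]
    - [157.6,-204.1,10]
    - [157.6,-204.1,35]
    - [157.6,-204.1,65]
  gripper: [1,1,1,1,1,1,1,1,1,1]

```text
time: 20.43
tcp_pos: [0.4559, 0.2761, 0.1347]
tool_rot: [2.324, 2.112, 0.005]
ft_force: [0.8, -0.6, -3.6]
width: 0.0139
grip_force: 35.0
```

```bash
python3 - <<'E'
from h import *
im,s=grab('wrist','w9.png');print(s['tcp_pos'],yaw(s),s['width'],s['grip_force'],tr(s['tcp_pos']))
np.save('w9.npy',np.r_[s['tcp_pos'],s['tool_rot']]);go(*wo(-75,42),.036,84.7)
H,S,V=cv2.split(cv2.cvtColor(im[:,:,::-1].copy(),cv2.COLOR_BGR2HSV))
zb=s['tcp_pos'][2]-.0288
for r in range(10,236,9):
    k=np.where((S[r,250:315]<45)&(V[r,250:315]>60))[0]+250
    if len(k): w=ray('wrist',[((k.min()+k.max()+1)/2,r)],zb+.01,s)[0];print(r,k.min(),k.max(),tr(w))
E
```

```text
[0.45586834 0.27614742 0.1346545 ] 84.5148612366925 0.013877540760374533 34.99892055988312 [-72.4  43.2]
d [2.9, -0.1, 92.3] rot [-0.2, 0.2, -0.3]
109 266 298 [-71.6 126.8]
118 263 300 [-71.9 122.5]
127 263 300 [-71.9 118.1]
136 263 300 [-71.9 113.6]
145 263 300 [-71.9 109.1]
154 263 301 [-71.7 104.4]
163 264 300 [-71.7  99.7]
172 264 300 [-71.7  94.9]
181 264 299 [-72.  90.]
190 264 299 [-72.   85.1]
199 264 297 [-72.6  80. ]
208 270 293 [-72.   74.8]
217 270 293 [-72.1  69.5]
226 270 293 [-72.1  64.2]
235 270 293 [-72.1  58.7]
```

Request:
move_arm:
  rotation:
    - [0,0,0]
    - [0,0,0]
    - [0,0,0]
  delta_pos:
    - [0,0,10]
    - [0,0,20]
    - [0,0,20]
  gripper: [1,1,1]

```text
time: 20.73
tcp_pos: [0.4553, 0.2735, 0.1129]
tool_rot: [2.328, 2.109, -0.002]
ft_force: [0.2, -0.3, -3.1]
width: 0.014
grip_force: 35.0
```

```bash
python3 - <<'E'
from h import *
s=telemetry.sense();print(tr(s['tcp_pos']),s['tcp_pos']);go(*wo(-75,42),.036,84.7)
E
```

```text
[-72.8  40.6] [0.4552807  0.27354218 0.11292986]
d [1.5, -2.2, 76.9] rot [-0.0, 0.1, -0.3]
```

Request:
move_arm:
  rotation:
    - [0,0,-0.3]
    - [0,0,-0.3]
    - [0,0,-0.3]
    - [0,0,-0.3]
    - [0,0,-0.3]
    - [0,0,-0.3]
    - [0,0,-0.3]
    - [0,0,-0.3]
  delta_pos:
    - [1.5,-2.2,15]
    - [1.5,-2.2,35]
    - [1.5,-2.2,55]
    - [1.5,-2.2,68]
    - [1.5,-2.2,75]
    - [1.5,-2.2,77]
    - [1.5,-2.2,77]
    - [1.5,-2.2,77]
  gripper: [1,1,1,1,1,1,1,1]

```text
time: 21.4
tcp_pos: [0.4538, 0.2765, 0.0376]
tool_rot: [2.322, 2.116, 0.002]
ft_force: [0.3, 0.3, -3.4]
width: 0.0136
grip_force: 35.0
```

```bash
python3 - <<'E'
from h import *
s=telemetry.sense();print(tr(s['tcp_pos']),s['tcp_pos'],yaw(s),s['ft_force'])
E
```

```text
[-74.5  43.4] [0.45384604 0.27650103 0.03755199] 84.69794835996672 [ 0.28856106  0.25376333 -3.35867982]
```

Request:
move_arm:
  rotation:
    - [0,0,0]
    - [0,0,0]
    - [0,0,0]
    - [0,0,0]
    - [0,0,0]
    - [0,0,0]
    - [0,0,0]
    - [0,0,0]
  delta_pos:
    - [-1,-0.5,1]
    - [-1,-0.5,2]
    - [-1,-0.5,2.5]
    - [-1,-0.5,2.5]
    - [-1,-0.5,2.5]
    - [-1,-0.5,2.5]
    - [-1,-0.5,2.5]
    - [-1,-0.5,2.5]
  gripper: [1,1,1,1,0.2,0.2,0.2,0.2]

```text
time: 22.07
tcp_pos: [0.4528, 0.2752, 0.0342]
tool_rot: [-2.322, -2.116, -0.0]
ft_force: [0.6, -0.2, 0.6]
width: 0.0342
grip_force: 0.0
```

Request:
move_arm:
  rotation:
    - [0,0,0]
    - [0,0,0]
    - [0,0,0]
    - [0,0,0]
    - [0,0,0]
    - [0,0,0]
    - [0,0,0]
    - [0,0,0]
    - [0,0,0]
    - [0,0,0]
  delta_pos:
    - [0,0,-3]
    - [0,0,-12]
    - [0,0,-40]
    - [0,0,-75]
    - [0,0,-110]
    - [-20,0,-145]
    - [-55,0,-170]
    - [-70,0,-175]
    - [-70,0,-175]
    - [-70,0,-175]
  gripper: [0.2,0.2,0.2,0.2,0.2,0.2,0.2,0.2,0.2,0.2]

```text
time: 22.9
tcp_pos: [0.4467, 0.2047, 0.2101]
tool_rot: [2.323, 2.113, 0.002]
ft_force: [0.3, 0.7, 0.3]
width: 0.035
grip_force: 0.0
```

```bash
python3 - <<'E'
from h import *
im,s=grab('wrist','w10.png');print(s['tcp_pos'],yaw(s),s['width'],tr(s['tcp_pos']))
np.save('w10.npy',np.r_[s['tcp_pos'],s['tool_rot']]);go(.495,-.462,.2,84.7)
grab('top','t10.png')
E
```

```text
[0.4466906  0.20466004 0.21006485] 84.56862456058774 0.035022676113899406 [-75.  -28.8]
d [-660.1, 110.6, 9.5] rot [0.0, -0.0, -0.0]
```

View pics/w10.png

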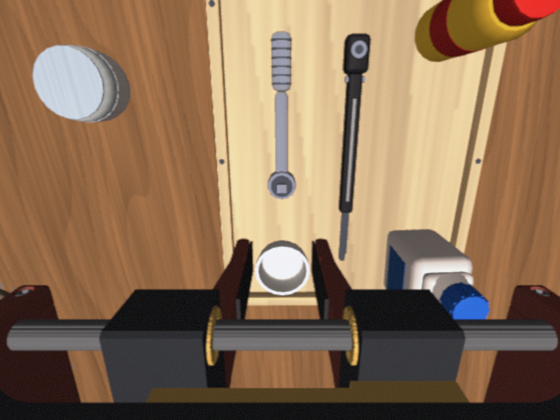

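The tray holds the ratchet from (281,31) to (282,199), the wiper from (358,34) to (343,261), the bowl at (282,267) and the can at (440,30).

```bash
python3 - <<'E'
from h import *
a=np.load('w10.npy'); s=dict(tcp_pos=a[:3],tool_rot=a[3:])
for p,z in(((281,31),.016),((282,199),.016),((281,100),.0215),((282.5,165),.0215),((358,34),.02),((343,261),.01),((352,130),.022),((346,205),.022),((222,161),.02),((478,161),.02)): print(p,tr(ray('wrist',[p],z,s)[0]))
im=cv2.imread('pics/w10.png')
e=[]
H,S,V=cv2.split(cv2.cvtColor(im,cv2.COLOR_BGR2HSV))
# socket from the first wrist view/ scene
t=cv2.imread('pics/top0.png')
print('socket top w1',end='')
E
python3 - <<'E'
from h import *
# socket top seen at w1 (460,66): arm pose of that picture
s=dict(tcp_pos=np.array([.36709645,-.25883543,.30073551]),tool_rot=np.array([3.141,0,0]))
print(ray('wrist',[(460,66),(348,20),(335,143)],[.064,.045,.03],s).round(4))
E
```

```text
(281, 31) [-74.9 127.7]
(282, 199) [-74.4 -44.6]
(281, 100) [-75.1  63.6]
(282.5, 165) [-73.7  -3.9]
(358, 34) [1.000e-01 1.241e+02]
(343, 261) [   2.4 -128.4]
(352, 130) [ 0.  33.3]
(346, 205) [ -1.1 -50.2]
(222, 161) [-140.3    0.5]
(478, 161) [141.5  -0.4]
socket top w1[[ 0.4974 -0.4632  0.064 ]
 [ 0.5485 -0.3355  0.045 ]
 [ 0.407  -0.3306  0.03  ]]
```

Request:
move_arm:
  rotation:
    - [0,0,0]
    - [0,0,0]
    - [0,0,0]
    - [0,0,0]
    - [0,0,0]
    - [0,0,0]
    - [0,0,0]
    - [0,0,0]
    - [0,0,0]
    - [0,0,0]
  delta_pos:
    - [-20,0,0]
    - [-60,4,0]
    - [-100,10,0]
    - [-140,17,0]
    - [-180,24,0]
    - [-220,31,0]
    - [-260,38,0]
    - [-300,45,0]
    - [-340,52,0]
    - [-380,59,0]
  gripper: [0,0,0,0,0,0,0,0,0,0]

```text
time: 23.83
tcp_pos: [0.4702, -0.179, 0.2085]
tool_rot: [-2.318, -2.118, -0.0]
ft_force: [1.0, 0.9, 0.3]
width: 0.0438
grip_force: 0.0
```

Request:
move_arm:
  rotation:
    - [0,0,0]
    - [0,0,0]
    - [0,0,0]
    - [0,0,0]
    - [0,0,0]
    - [0,0,0]
    - [0,0,0]
    - [0,0,0]
    - [0,0,0]
    - [0,0,0]
  delta_pos:
    - [-40,7,0]
    - [-80,14,0]
    - [-120,21,0]
    - [-160,28,0]
    - [-200,35,0]
    - [-240,42,0]
    - [-280,49,0]
    - [-300,54,5]
    - [-308,55,10]
    - [-308,55,10]
  gripper: [0,0,0,0,0,0,0,0,0,0]

```text
time: 24.67
tcp_pos: [0.4962, -0.4904, 0.1958]
tool_rot: [-2.32, -2.113, -0.001]
ft_force: [-0.3, 0.8, -1.0]
width: 0.0439
grip_force: 0.0
```

```bash
python3 - <<'E'
from h import *
im,s=grab('wrist','w11.png');print(s['tcp_pos'],yaw(s),s['width'],s['joint_positions'])
np.save('w11.npy',np.r_[s['tcp_pos'],s['tool_rot']])
print(proj('wrist',[[.496,-.462,.064],[.496,-.462,0],[.554,-.35,.1]],s).round())
E
```

```text
[ 0.49620267 -0.49035125  0.19579612] 84.66094237562805 0.04393390329089558 [ 1.11770827  0.67057743 -0.66487537  1.41846918  0.42209112  1.2010717
  0.31133076]
[[279. 173.]
 [280. 161.]
 [347.  15.]]
```

View pics/w11.png

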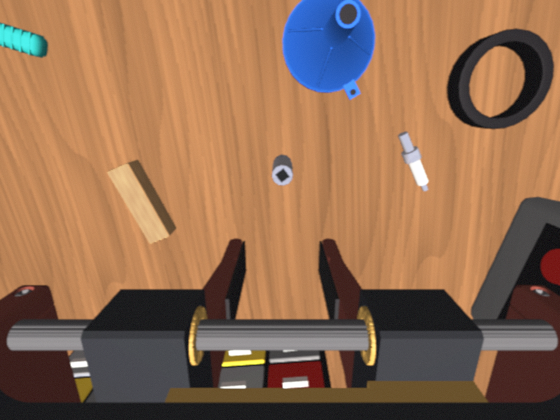

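The socket's top is at (282,174) and the funnel's spout top is at (347,14).

```bash
python3 - <<'E'
from h import *
a=np.load('w11.npy'); s=dict(tcp_pos=a[:3],tool_rot=a[3:])
w=ray('wrist',[(282.3,174.3),(347,14)],[.064,.1],s);print(w.round(4))
go(*w[0][:2],.054,84.7)
E
```

```text
[[ 0.4989 -0.4636  0.064 ]
 [ 0.5539 -0.3497  0.1   ]]
d [24.4, 0.0, 143.0] rot [-0.1, -0.2, 0.1]
```

Request:
move_arm:
  rotation:
    - [0,0,0]
    - [0,0,0]
    - [0,0,0]
    - [0,0,0]
    - [0,0,0]
    - [0,0,0]
    - [0,0,0]
  delta_pos:
    - [15,0,10]
    - [24.5,0,35]
    - [24.5,0,70]
    - [24.5,0,105]
    - [24.5,0,125]
    - [24.5,0,132]
    - [24.5,0,132]
  gripper: [-0.3,-0.3,-0.3,-0.3,-0.3,-0.3,-0.3]

```text
time: 25.3
tcp_pos: [0.4986, -0.4628, 0.0658]
tool_rot: [-2.316, -2.117, -0.001]
ft_force: [-0.4, -0.9, 0.2]
width: 0.0572
grip_force: 0.0
```

Request:
move_arm:
  rotation:
    - [0,0,0]
    - [0,0,0]
    - [0,0,0]
    - [0,0,0]
    - [0,0,0]
    - [0,0,0]
    - [0,0,0]
    - [0,0,0]
  delta_pos:
    - [0,0,0]
    - [0,0,0]
    - [0,0,0]
    - [0,0,0]
    - [0,0,0]
    - [0,0,0]
    - [0,0,0]
    - [0,0,0]
  gripper: [0.3,1,1,1,1,1,1,1]
  squeeze: 20

```text
time: 25.97
tcp_pos: [0.4986, -0.4661, 0.0677]
tool_rot: [2.321, 2.116, -0.0]
ft_force: [-0.3, 0.3, 4.1]
width: 0.0198
grip_force: 20.0
```

```bash
python3 - <<'E'
from h import *
s=telemetry.sense();print(s['tcp_pos'],yaw(s),s['width'],s['grip_force'])
go(*wo(-74.6,-127.6),.18,84.7)
E
```

```text
[ 0.49861155 -0.46610006  0.06770887] 84.68601449265948 0.019791793849674267 20.00138819217682
d [564.2, -113.4, -112.7] rot [0.0, 0.0, -0.0]
```

Request:
move_arm:
  rotation:
    - [0,0,0]
    - [0,0,0]
    - [0,0,0]
    - [0,0,0]
    - [0,0,0]
    - [0,0,0]
    - [0,0,0]
    - [0,0,0]
    - [0,0,0]
    - [0,0,0]
  delta_pos:
    - [0,0,-12]
    - [0,0,-45]
    - [0,0,-80]
    - [15,-3,-105]
    - [50,-10,-112]
    - [90,-18,-112]
    - [130,-26,-112]
    - [170,-34,-112]
    - [210,-42,-112]
    - [250,-50,-112]
  gripper: [1,1,1,1,1,1,1,1,1,1]

```text
time: 26.8
tcp_pos: [0.4711, -0.2104, 0.1798]
tool_rot: [2.322, 2.116, -0.0]
ft_force: [1.2, 1.1, -1.5]
width: 0.0201
grip_force: 20.0
```

Request:
move_arm:
  rotation:
    - [0,0,0]
    - [0,0,0]
    - [0,0,0]
    - [0,0,0]
    - [0,0,0]
    - [0,0,0]
    - [0,0,0]
    - [0,0,0]
    - [0,0,0]
    - [0,0,0]
  delta_pos:
    - [40,-8,0]
    - [80,-16,0]
    - [120,-24,0]
    - [160,-32,0]
    - [200,-40,0]
    - [240,-50,0]
    - [280,-58,0]
    - [305,-63,0]
    - [312,-63.5,0]
    - [312,-63.5,0]
  gripper: [1,1,1,1,1,1,1,1,1,1]

```text
time: 27.63
tcp_pos: [0.4371, 0.1066, 0.1798]
tool_rot: [2.317, 2.122, 0.002]
ft_force: [0.1, -1.4, -0.8]
width: 0.0195
grip_force: 20.0
```

```bash
python3 - <<'E'
from h import *
im,s=grab('wrist','w12.png');print(s['tcp_pos'],yaw(s),s['width'],tr(s['tcp_pos']))
np.save('w12.npy',np.r_[s['tcp_pos'],s['tool_rot']])
t=R.from_rotvec(s['tool_rot']).as_matrix()
for d in(0,3): print(proj('wrist',[s['tcp_pos']+t@np.array([d/1000,0,z]) for z in(.0037,.0677)],s).round(1))
print(proj('wrist',[[*wo(-74.6,-127.6),.036]],s).round(1))
cv2.imwrite('pics/w12c.png',cv2.resize(im[100:330,170:400,::-1],(690,600),interpolation=cv2.INTER_CUBIC))
E
```

```text
[0.43712147 0.10661897 0.17982646] 84.96737669920647 0.01953777830010013 [ -75.4 -127.3]
[[281.6 272.9]
 [281.7 227.6]]
[[281.6 267.9]
 [281.7 223.9]]
[[282.5 198.7]]
```

View pics/w12c.png

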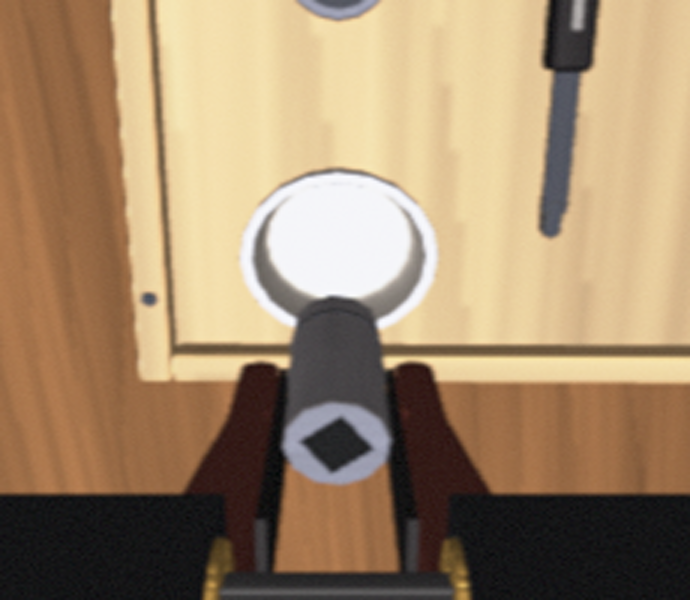

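The socket hangs upright with its top at full-image (282,270). The bowl rim is centred at (283,196).

```bash
python3 - <<'E'
from h import *
a=np.load('w12.npy'); s=dict(tcp_pos=a[:3],tool_rot=a[3:])
b=ray('wrist',[(283,196.2)],.036,s)[0]; k=ray('wrist',[(282,269.8)],s['tcp_pos'][2]-.0037,s)[0]
print(tr(b),tr(k),tr(s['tcp_pos']))
t=b[:2]-Y*.002
go(*t,.080,84.7)
s=telemetry.sense();print(s['tcp_pos'])
E
```

```text
[ -74.1 -125.1] [ -75.2 -125.4] [ -75.4 -127.3]
d [2.2, 0.9, 99.5] rot [0.0, 0.0, 0.1]
[0.43731578 0.10465129 0.17947333]
```

Request:
move_arm:
  rotation:
    - [0,0,0]
    - [0,0,0]
    - [0,0,0]
    - [0,0,0]
    - [0,0,0]
    - [0,0,0]
    - [0,0,0]
    - [0,0,0]
    - [0,0,0]
    - [0,0,0]
  delta_pos:
    - [1.5,0.7,0]
    - [1.5,0.7,15]
    - [1.5,0.7,35]
    - [1.5,0.7,55]
    - [1.5,0.7,72]
    - [1.5,0.7,85]
    - [1.5,0.7,93]
    - [1.5,0.7,98]
    - [1.5,0.7,99.5]
    - [1.5,0.7,99.5]
  gripper: [1,1,1,1,1,1,1,1,1,1]

```text
time: 28.52
tcp_pos: [0.4384, 0.1052, 0.0797]
tool_rot: [2.323, 2.115, -0.0]
ft_force: [0.2, 0.4, -0.3]
width: 0.0195
grip_force: 20.0
```

```bash
python3 - <<'E'
from h import *
s=telemetry.sense();print(s['tcp_pos'],s['ft_force'],tr(s['tcp_pos']))
E
```

```text
[0.43844583 0.1052335  0.07971203] [ 0.1620577   0.36133825 -0.28308681] [ -74.  -128.6]
```

Request:
move_arm:
  rotation:
    - [0,0,0]
    - [0,0,0]
    - [0,0,0]
    - [0,0,0]
    - [0,0,0]
    - [0,0,0]
    - [0,0,0]
    - [0,0,0]
  delta_pos:
    - [0,0,0.5]
    - [0,0,1]
    - [0,0,1]
    - [0,0,1]
    - [0,0,1]
    - [0,0,1]
    - [0,0,1]
    - [0,0,1]
  gripper: [1,1,1,0,0,0,0,0]

```text
time: 29.18
tcp_pos: [0.4383, 0.1057, 0.0787]
tool_rot: [2.322, 2.116, 0.0]
ft_force: [-0.7, -0.2, 0.4]
width: 0.0435
grip_force: 0.0
```

Request:
move_arm:
  rotation:
    - [0,0,0]
    - [0,0,0]
    - [0,0,0]
    - [0,0,0]
    - [0,0,0]
    - [0,0,0]
    - [0,0,0]
    - [0,0,0]
    - [0,0,0]
    - [0,0,0]
  delta_pos:
    - [0,0,-3]
    - [0,0,-12]
    - [0,0,-40]
    - [0,0,-75]
    - [0,0,-110]
    - [-20,0,-130]
    - [-50,0,-135]
    - [-60,0,-135]
    - [-60,0,-135]
    - [-60,0,-135]
  gripper: [0,0,0,0,0,0,0,0,0,0]

```text
time: 30.02
tcp_pos: [0.4326, 0.0458, 0.2142]
tool_rot: [2.323, 2.114, 0.001]
ft_force: [0.3, 0.0, 0.3]
width: 0.0438
grip_force: 0.0
```

```bash
python3 - <<'E'
from h import *
im,s=grab('wrist','w13.png');print(s['tcp_pos'],yaw(s),tr(s['tcp_pos']))
np.save('w13.npy',np.r_[s['tcp_pos'],s['tool_rot']])
print(proj('wrist',[[*wo(-74.5,-126.5),z] for z in (.036,.075)],s).round(1))
go(.554,-.350,.2,84.7)
E
```

```text
[0.43264839 0.04584183 0.21417124] 84.61275090646392 [ -74.3 -188.2]
[[281.3 131.2]
 [281.3 134.3]]
d [-383.8, 157.4, 13.9] rot [0.0, -0.0, 0.0]
```

View pics/w13.png

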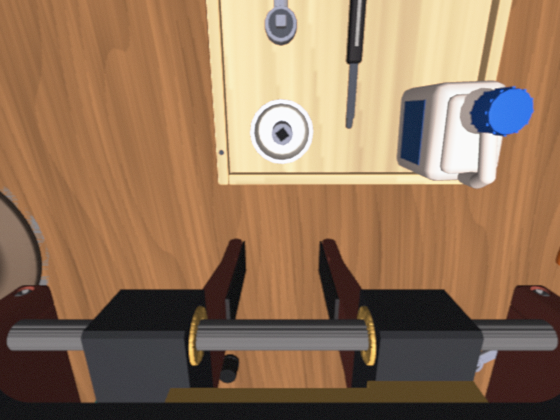

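The socket stands upright in the middle of the bowl at (282,132), and nothing else has moved. That was my 14th picture, so from here I measure by numbers only.

Request:
move_arm:
  rotation:
    - [0,0,0]
    - [0,0,0]
    - [0,0,0]
    - [0,0,0]
    - [0,0,0]
    - [0,0,0]
    - [0,0,0]
    - [0,0,0]
    - [0,0,0]
    - [0,0,0]
  delta_pos:
    - [-30,12,0]
    - [-65,27,0]
    - [-100,41,0]
    - [-140,57,0]
    - [-180,74,0]
    - [-220,90,0]
    - [-260,107,0]
    - [-300,123,0]
    - [-338,139,0]
    - [-375,152,0]
  gripper: [-0.3,-0.3,-0.3,-0.3,-0.3,-0.3,-0.3,-0.3,-0.3,-0.3]

```text
time: 30.9
tcp_pos: [0.5498, -0.3366, 0.213]
tool_rot: [-2.318, -2.118, -0.002]
ft_force: [0.8, 0.1, -0.3]
width: 0.0571
grip_force: 0.0
```

Request:
move_arm:
  rotation:
    - [0,0,0]
    - [0,0,0]
    - [0,0,0]
    - [0,0,0]
  delta_pos:
    - [-50,5,0]
    - [-65,5,0]
    - [-65,5,0]
    - [-65,5,0]
  gripper: [-0.3,-0.3,-0.3,-0.3]

```text
time: 31.23
tcp_pos: [0.5476, -0.4016, 0.2122]
tool_rot: [-2.321, -2.114, -0.002]
ft_force: [0.6, 0.9, -0.4]
width: 0.0569
grip_force: 0.0
```

```bash
python3 - <<'E'
from h import *
im,s=grab('wrist','w14.png');print(s['tcp_pos'],yaw(s))
H,S,V=cv2.split(cv2.cvtColor(im[:,:,::-1].copy(),cv2.COLOR_BGR2HSV))
m=((H>100)&(H<130)&(S>110)).astype(np.uint8);m[290:]=0;m[:,:200]=0;m[:,380:]=0
c=max(cv2.findContours(m,0,1)[0],key=cv2.contourArea);x,y,w,h=cv2.boundingRect(c);print(x,y,w,h)
print('proj top',proj('wrist',[[.554,-.35,.1],[.554,-.35,0]],s).round(1))
# dark spout hole
p=proj('wrist',[[.554,-.35,.1]],s)[0].astype(int);g=V[p[1]-25:p[1]+25,p[0]-25:p[0]+25]
k=(g<60).astype(np.uint8);n,l,st,ce=cv2.connectedComponentsWithStats(k)
for i in range(1,n):
    if st[i,4]>30: u=ce[i]+p-25;print('hole',st[i],u.round(1),ray('wrist',[u],.1,s).round(4))
go(.554,-.350,.09,84.7)
E
```

```text
[ 0.54762039 -0.40161726  0.21219974] 84.64729902856102
244 97 80 87
proj top [[283.7 149.3]
 [283.3 138.3]]
d [49.9, 1.4, 122.9] rot [-0.0, -0.1, 0.1]
```

Request:
move_arm:
  rotation:
    - [0,0,0]
    - [0,0,0]
    - [0,0,0]
    - [0,0,0]
    - [0,0,0]
    - [0,0,0]
    - [0,0,0]
    - [0,0,0]
  delta_pos:
    - [30,1,0]
    - [50.5,1.4,15]
    - [50.5,1.4,50]
    - [50.5,1.4,85]
    - [50.5,1.4,110]
    - [50.5,1.4,121]
    - [50.5,1.4,123]
    - [50.5,1.4,123]
  gripper: [-0.3,-0.3,-0.3,-0.3,-0.3,-0.3,-0.3,-0.3]

```text
time: 31.95
tcp_pos: [0.554, -0.3502, 0.0911]
tool_rot: [-2.319, -2.118, -0.001]
ft_force: [-0.1, -0.4, 0.6]
width: 0.057
grip_force: 0.0
```

Request:
move_arm:
  rotation:
    - [0,0,0]
    - [0,0,0]
    - [0,0,0]
    - [0,0,0]
    - [0,0,0]
    - [0,0,0]
    - [0,0,0]
    - [0,0,0]
    - [0,0,0]
  delta_pos:
    - [0,0,0]
    - [0,0,0]
    - [0,0,0]
    - [0,0,0]
    - [0,0,0]
    - [0,0,0]
    - [0,0,0]
    - [0,0,0]
    - [0,0,0]
  gripper: [0.3,1,1,1,1,1,1,1,1]
  squeeze: 12

```text
time: 32.7
tcp_pos: [0.5534, -0.3519, 0.0909]
tool_rot: [2.321, 2.116, 0.0]
ft_force: [0.8, -0.8, 1.7]
width: 0.019
grip_force: 12.0
```

```bash
python3 - <<'E'
from h import *
s=telemetry.sense();print(s['tcp_pos'],yaw(s),s['width'],s['grip_force'])
# can position from top cap / body in earlier pictures
def red(n,f,s,box,z):
    H,S,V=cv2.split(cv2.cvtColor(cv2.imread('pics/'+f),cv2.COLOR_BGR2HSV));x0,x1,y0,y1=box
    m=(((H<8)|(H>172))&(S>150)&(V>90)).astype(np.uint8);k=np.zeros_like(m);k[y0:y1,x0:x1]=m[y0:y1,x0:x1]
    for c in cv2.findContours(k,0,1)[0]:
        if cv2.contourArea(c)>30:
            W=ray(n,c.reshape(-1,2),z,s)[:,:2];(a,b),r=cv2.minEnclosingCircle((W*1000).astype(np.float32));print(n,f,cv2.boundingRect(c),tr([a/1000,b/1000]),'r',round(r,1))
red('top','top0.png',None,(130,170,120,155),.13);red('top','t10.png',None,(130,170,120,155),.13)
a=np.load('w5.npy');red('wrist','w5.png',dict(tcp_pos=a[:3],tool_rot=a[3:]),(340,520,0,110),.13)
go(*wo(83,0),.25,84.7)
E
```

```text
[ 0.55342117 -0.35191344  0.09088226] 84.69713733838161 0.019049478065321566 12.019534698358711
top top0.png (140, 129, 12, 12) [ 86.  125.9] r 19.2
top t10.png (140, 129, 12, 12) [ 84.6 125.9] r 18.6
wrist w5.png (413, 0, 78, 62) [ 86.2 127.4] r 19.6
d [573.1, 0.4, -159.3] rot [0.0, 0.0, -0.0]
```

Request:
move_arm:
  rotation:
    - [0,0,0]
    - [0,0,0]
    - [0,0,0]
    - [0,0,0]
    - [0,0,0]
    - [0,0,0]
    - [0,0,0]
    - [0,0,0]
    - [0,0,0]
    - [0,0,0]
  delta_pos:
    - [0,0,-10]
    - [0,0,-40]
    - [0,0,-75]
    - [0,0,-110]
    - [10,0,-145]
    - [40,0,-165]
    - [75,0,-170]
    - [110,0,-170]
    - [150,0,-170]
    - [190,0,-170]
  gripper: [1,1,1,1,1,1,1,1,1,1]

```text
time: 33.53
tcp_pos: [0.5702, -0.1611, 0.2614]
tool_rot: [2.322, 2.115, -0.0]
ft_force: [0.6, -0.6, -1.6]
width: 0.0192
grip_force: 12.0
```

Request:
move_arm:
  rotation:
    - [0,0,0]
    - [0,0,0]
    - [0,0,0]
    - [0,0,0]
    - [0,0,0]
    - [0,0,0]
    - [0,0,0]
    - [0,0,0]
    - [0,0,0]
    - [0,0,0]
  delta_pos:
    - [38,0,0]
    - [76,0,0]
    - [114,0,0]
    - [152,0,0]
    - [190,0,0]
    - [228,0,0]
    - [266,0,0]
    - [304,0,0]
    - [340,0.5,0]
    - [370,1,0]
  gripper: [1,1,1,1,1,1,1,1,1,1]

```text
time: 34.37
tcp_pos: [0.6051, 0.2089, 0.2612]
tool_rot: [-2.319, -2.118, -0.0]
ft_force: [-0.1, 0.3, -0.6]
width: 0.0191
grip_force: 12.0
```

Request:
move_arm:
  rotation:
    - [0,0,0]
    - [0,0,0]
    - [0,0,0]
    - [0,0,0]
  delta_pos:
    - [10,0,0]
    - [12,0,0]
    - [12,0,0]
    - [12,0,0]
  gripper: [1,1,1,1]

```text
time: 34.7
tcp_pos: [0.6073, 0.2158, 0.2606]
tool_rot: [2.323, 2.114, -0.002]
ft_force: [-0.0, 0.0, -0.7]
width: 0.0191
grip_force: 12.0
```

```bash
python3 - <<'E'
from h import *
im,s=grab('wrist','w15.png');print(s['tcp_pos'],yaw(s),s['width'],s['grip_force'],tr(s['tcp_pos']))
np.save('w15.npy',np.r_[s['tcp_pos'],s['tool_rot']])
H,S,V=cv2.split(cv2.cvtColor(im[:,:,::-1].copy(),cv2.COLOR_BGR2HSV))
m=((H>100)&(H<130)&(S>110)).astype(np.uint8);m[285:]=0
c=max(cv2.findContours(m,0,1)[0],key=cv2.contourArea);print(cv2.boundingRect(c))
zb=s['tcp_pos'][2]-.0909
c=c.reshape(-1,2);c=c[c[:,1]<cv2.boundingRect(c)[1]+45];W=ray('wrist',c,zb+.002,s)[:,:2]
A=np.c_[2*W,np.ones(len(W))];u=np.linalg.lstsq(A,(W**2).sum(1),rcond=None)[0];print('mouth',tr(u[:2]),'r',np.sqrt(u[2]+u[:2]@u[:2]))
m=(((H<8)|(H>172))&(S>150)&(V>90)).astype(np.uint8)
for c in cv2.findContours(m,0,1)[0]:
    if cv2.contourArea(c)>150:
        W=ray('wrist',c.reshape(-1,2),.13,s)[:,:2];(a,b),r=cv2.minEnclosingCircle((W*1000).astype(np.float32));print(cv2.boundingRect(c),tr([a/1000,b/1000]),r)
go(*wo(84.5,0),.098,84.7)
E
```

```text
[0.60730596 0.21576847 0.26059679] 84.60158270604427 0.01905749759781128 11.968645304279732 [83.9 -2.9]
(224, 161, 115, 124)
mouth [84.2 -2.1] r 0.0450592047032322
(260, 21, 47, 53) [ 85.2 127.4] 19.055341720581055
d [3.6, 0.4, 162.6] rot [0.0, 0.1, -0.1]
```

Request:
move_arm:
  rotation:
    - [0,0,0]
    - [0,0,0]
    - [0,0,0]
    - [0,0,0]
    - [0,0,0]
    - [0,0,0]
    - [0,0,0]
    - [0,0,0]
    - [0,0,0]
    - [0,0,0]
  delta_pos:
    - [2.8,0.4,5]
    - [2.8,0.4,20]
    - [2.8,0.4,45]
    - [2.8,0.4,70]
    - [2.8,0.4,95]
    - [2.8,0.4,118]
    - [2.8,0.4,138]
    - [2.8,0.4,152]
    - [2.8,0.4,158]
    - [2.8,0.4,160]
  gripper: [1,1,1,1,1,1,1,1,1,1]

```text
time: 35.58
tcp_pos: [0.6074, 0.2196, 0.0996]
tool_rot: [-2.322, -2.115, 0.002]
ft_force: [-0.9, -0.0, -0.0]
width: 0.0193
grip_force: 12.0
```

Request:
move_arm:
  rotation:
    - [0,0,0]
    - [0,0,0]
    - [0,0,0]
    - [0,0,0]
  delta_pos:
    - [0,0,1]
    - [0,0,2]
    - [0,0,2.5]
    - [0,0,2.5]
  gripper: [1,1,1,1]

```text
time: 35.92
tcp_pos: [0.6081, 0.2207, 0.099]
tool_rot: [2.321, 2.116, 0.002]
ft_force: [-0.3, -0.7, -1.1]
width: 0.0192
grip_force: 12.0
```

```bash
python3 - <<'E'
from h import *
s=telemetry.sense();print(s['tcp_pos'],s['ft_force'],tr(s['tcp_pos']),yaw(s))
E
```

```text
[0.60807738 0.22069125 0.09902891] [-0.32048476 -0.68202341 -1.11022498] [84.2  2.1] 84.70002118084649
```

Request:
move_arm:
  rotation:
    - [0,0,0]
    - [0,0,0]
    - [0,0,0]
    - [0,0,0]
  delta_pos:
    - [-2,0,0.5]
    - [-2,0,1.5]
    - [-2,0,2]
    - [-2,0,2]
  gripper: [1,1,1,1]

```text
time: 36.25
tcp_pos: [0.608, 0.2182, 0.0968]
tool_rot: [2.321, 2.115, 0.001]
ft_force: [-0.3, -3.3, 4.7]
width: 0.0194
grip_force: 12.1
```

```bash
python3 - <<'E'
from h import *
s=telemetry.sense();print(s['tcp_pos'],s['ft_force'],tr(s['tcp_pos']),yaw(s))
E
```

```text
[0.60797321 0.21822054 0.09683635] [-0.29059283 -3.28218084  4.70101672] [84.4 -0.4] 84.67691637016479
```

Request:
move_arm:
  rotation:
    - [0,0,0]
    - [0,0,0]
    - [0,0,0]
    - [0,0,0]
    - [0,0,0]
    - [0,0,0]
  delta_pos:
    - [0,0,-0.4]
    - [0,0,-0.4]
    - [0,0,-0.4]
    - [0,0,-0.4]
    - [0,0,-0.4]
    - [0,0,-0.4]
  gripper: [0.2,0.1,0,0,0,0]

```text
time: 36.75
tcp_pos: [0.6074, 0.2186, 0.0964]
tool_rot: [-2.321, -2.116, 0.0]
ft_force: [-0.1, -0.1, -0.4]
width: 0.044
grip_force: 0.0
```

Request:
move_arm:
  rotation:
    - [0,0,0]
    - [0,0,0]
    - [0,0,0]
    - [0,0,0]
    - [0,0,0]
    - [0,0,0]
    - [0,0,0]
    - [0,0,0]
    - [0,0,0]
    - [0,0,0]
  delta_pos:
    - [0,0,-5]
    - [0,0,-20]
    - [0,0,-50]
    - [0,0,-85]
    - [0,0,-120]
    - [-20,0,-150]
    - [-55,0,-160]
    - [-95,-5,-160]
    - [-110,-20,-160]
    - [-110,-20,-160]
  gripper: [0,0,0,0,0,0,0,0,0,0]

```text
time: 37.58
tcp_pos: [0.5761, 0.1063, 0.258]
tool_rot: [2.325, 2.109, -0.003]
ft_force: [0.8, 0.4, -0.3]
width: 0.0439
grip_force: 0.0
```

```bash
python3 - <<'E'
from h import *
im,s=grab('wrist','w16.png');print(s['tcp_pos'],yaw(s))
H,S,V=cv2.split(cv2.cvtColor(im[:,:,::-1].copy(),cv2.COLOR_BGR2HSV))
m=((H>100)&(H<130)&(S>110)).astype(np.uint8)
m[250:]=0
P=proj('wrist',[[*wo(84.5,.5),z] for z in(.006,.106)],s);print('expect',P.round(1))
for c in cv2.findContours(m,0,1)[0]:
    if cv2.contourArea(c)>100:
        b=cv2.boundingRect(c);print('blue',b)
        if b[2]>60:
            W=ray('wrist',c.reshape(-1,2),.008,s)[:,:2]; t=np.array([tr(w) for w in W]);print('funnel',t.min(0),t.max(0))
m=(((H<8)|(H>172))&(S>150)&(V>90)).astype(np.uint8)
for c in cv2.findContours(m,0,1)[0]:
    if cv2.contourArea(c)>150:
        W=ray('wrist',c.reshape(-1,2),.13,s)[:,:2];(a,b),r=cv2.minEnclosingCircle((W*1000).astype(np.float32));print('can',tr([a/1000,b/1000]),r)
sc,_=grab('scene','s16.png');t,_=grab('top','t16.png')
hs=cv2.cvtColor(t[:,:,::-1].copy(),cv2.COLOR_BGR2HSV)
m=((hs[...,0]>100)&(hs[...,0]<130)&(hs[...,1]>110)).astype(np.uint8)
for c in cv2.findContours(m[110:230,120:265].copy(),0,1)[0]:
    if cv2.contourArea(c)>20: c=c.reshape(-1,2)+[120,110];W=ray('top',c,.01)[:,:2];q=np.array([tr(w) for w in W]);print('top blue',q.min(0),q.max(0))
print('short socket',np.argwhere(hs[225:242,322:340,2]<50).mean(0)+[225,322], 'before',np.argwhere(cv2.cvtColor(cv2.imread('pics/top0.png'),cv2.COLOR_BGR2HSV)[225:242,322:340,2]<50).mean(0)+[225,322])
E
```

```text
[0.57613404 0.10625141 0.25802009] 84.4161397553062
expect [[298.9  80.6]
 [305.1  70.7]]
blue (286, 176, 35, 37)
blue (262, 37, 75, 87)
funnel [ 40. -49.] [129.  47.]
top blue [ 43.9 -27.3] [109.7  41.2]
short socket [nan nan] before [nan nan]<stdin>:21: RuntimeWarning: Mean of empty slice.
  ret = um.true_divide(
```

```bash
python3 - <<'E'
from h import *
s=telemetry.sense()
print('cap now',tr(ray('wrist',[(303,194)],.132,s)[0]))
a=np.load('w2.npy');s2=dict(tcp_pos=a[:3],tool_rot=a[3:]);print('cap before',tr(ray('wrist',[(214,71)],.132,s2)[0]))
a=np.load('w13.npy');s3=dict(tcp_pos=a[:3],tool_rot=a[3:]);print('cap w13',tr(ray('wrist',[(502,110)],.132,s3)[0]))
# whole-scene change check outside tray & moved parts: short socket darkness in top view
g0=cv2.imread('pics/s16.png').astype(int);g1=cv2.imread('pics/scene0.png').astype(int);d=abs(g0-g1).sum(2)
print('short socket patch diff',d[230:250,188:206].mean(),'turquoise',d[208:258,122:148].mean())
E
```

```text
cap now [  83.7 -100.1]
cap before [  82.4 -106.5]
cap w13 [  80.3 -105.7]
short socket patch diff 5.666666666666667 turquoise 4.076923076923077
```

```bash
python3 - <<'E'
from h import *
def cap(f):
    H,S,V=cv2.split(cv2.cvtColor(cv2.imread('pics/'+f),cv2.COLOR_BGR2HSV))
    m=((H>100)&(H<130)&(S>110)).astype(np.uint8)[165:200,360:392]; r=(((H<8)|(H>172))&(S>150)).astype(np.uint8)[145:162,412:445]
    return [np.argwhere(x).mean(0).round(2).tolist()+[int(x.sum())] for x in(m,r)]
print(cap('scene0.png'),cap('s16.png'))
def tcap(f):
    H,S,V=cv2.split(cv2.cvtColor(cv2.imread('pics/'+f),cv2.COLOR_BGR2HSV)); m=((H>100)&(H<130)&(S>110))[135:160,212:240]; return np.argwhere(m).mean(0)+[135,212],m.sum()
for f in('top0.png','t10.png','t16.png'): print(f,tcap(f))
d=abs(cv2.imread('pics/s16.png').astype(int)-cv2.imread('pics/scene0.png').astype(int)).sum(2);print('jug body diff',d[195:232,352:384].mean())
E
```

```text
[[14.52, 16.15, 62], [6.63, 19.24, 256]] [[17.95, 18.7, 82], [6.63, 19.14, 259]]
top0.png (array([143.5, 223. ]), np.int64(68))
t10.png (array([143.55223881, 223.04477612]), np.int64(67))
t16.png (array([nan, nan]), np.int64(0))
jug body diff 3.7035472972972974<stdin>:8: RuntimeWarning: Mean of empty slice.
  ret = um.true_divide(
```

```bash
python3 -c "
from h import *
print(manip.job_done())"
```

```text
the job is handed in; nothing more can be done
None
```

The job is handed in after about 38 s of robot time: wiper, bowl, ratchet, socket and funnel are in their places in the order asked, with the jug, can and short socket unmoved by my last camera checks.

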